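# Set up the vacuum filter tower and blank off the spare outlet

### The job

Get the vacuum filter ready: first blank off the spare outlet by pressing the red cap onto the spigot with the yellow collar, pushing firmly until it is fully down on the collar. Then press the white filter head onto the spigot with the green collar, also fully down on its collar, nest the blue fine strainer in the head and last the orange coarse strainer on top of the blue one, each sitting level and fully home. Leave the dish, bottle, timer and vial rack where they are.

Things in the scene. Friction and masses are not known exactly. Their poses are not given: they have to be found in the camera images.
- spigot_green: fixed vacuum outlet (mm): grey foot d 80, 20 high; green collar d 52, z 20-28; black rubber taper spigot above, d 23, rounded nose, tip z 55. Origin: centre of foot underside, z up the axis. A part fully home stands on the collar: its underside 28 above this origin. Springy sleeve: a part just set on it stops 6-12 mm above the collar; pushing it home takes 5-15 N straight down, friction then holds it.
- spigot_yellow: fixed vacuum outlet (mm): grey foot d 80, 20 high; yellow collar d 52, z 20-28; black rubber taper spigot above, d 23, rounded nose, tip z 55. Origin: centre of foot underside, z up the axis. A part fully home stands on the collar: its underside 28 above this origin. Springy sleeve: a part just set on it stops 6-12 mm above the collar; pushing it home takes 5-15 N straight down, friction then holds it.
- cap: red ribbed blanking cap (mm), d 37, height 46, flat closed top; tapered socket in its underside, 30 deep, mouth d 24. Origin: centre of underside, z up; stands upright. Grip it by the sides, best at z 30-46. Home on an outlet, its origin is 28 above the outlet's. 50 g.
- head: white filter head like a squat funnel (mm), height 58: stem d 37 at z 0-29, cup d 50 at z 34-58 (grip here), mouth on top d 45, 10 deep, floor with black holes; tapered socket in the underside, 30 deep, mouth d 24. Origin: centre of underside, z up; stands upright. Home on an outlet, its origin is 28 and its rim 86 above the outlet's. 70 g.
- strainer_fine: blue fine strainer cup with close white mesh, height 38 mm. Origin: centre of underside, z up; stands upright. z 0-8: tapered plug, d 32 growing to 43; z 8-38: straight body d 50, grip here; mouth d 45, 10 deep. Plug self-centres in the mouth of head or other strainer; home, the body rests on the rim below: origin 8 below that rim (50 above the head's origin). 35 g.
- strainer_coarse: orange coarse strainer cup with wide-spaced white mesh, height 38 mm. Origin: centre of underside, z up; stands upright. z 0-8: tapered plug, d 32 growing to 43; z 8-38: straight body d 50, grip here; mouth d 45, 10 deep. Plug self-centres in the mouth of head or other strainer; home, the body rests on the rim below: origin 8 below that rim (30 above the other strainer's origin). 35 g.
- dish: bystander: closed pink culture dish with a clear lid, diameter 62, height 15 mm, loose. Origin: centre of its underside. Leave it alone.
- reagent_bottle: bystander: small amber bottle with a black cap, diameter 38, height 66 mm, loose. Origin: centre of its underside. Leave it alone.
- timer: bystander: grey square bench timer, 58 x 58 x 20 mm, with a pale display and three buttons on top, loose. Origin: centre of its underside. Leave it alone.
- vial_rack: bystander: small grey tube rack, 34 (x) x 68 (y) x 26 mm, with two white-capped vials standing to 51 mm high, loose. Origin: centre of its underside. Leave it alone.
There are look-alikes about, which are no part of the job. Leave any pink or turquoise look-alike of the head alone. Several things look just like the cap: the one meant starts farthest to the robot's left.

How it is judged (in metres and radians):
On the way, in this order (a step that is already met when the one before it is completed fails the run):
1. the red cap is pressed fully down on the yellow-collared spigot (z of cap in the frame of spigot_yellow between 0.0255 and 0.0308 m and horizontal distance between cap and spigot_yellow below 0.005 m and angle between cap's own z axis and vertical below 0.07 rad), for 0.2 s.
2. the white head is pressed fully down on the green-collared spigot (z of head in the frame of spigot_green between 0.0255 and 0.0308 m and horizontal distance between head and spigot_green below 0.005 m and angle between head's own z axis and vertical below 0.07 rad), for 0.2 s.
3. the blue fine strainer is nested fully home in the head (all of step 2 and z of strainer_fine in the frame of head between 0.0475 and 0.0525 m and horizontal distance between strainer_fine and head below 0.004 m and angle between strainer_fine's own z axis and vertical below 0.07 rad), for 0.2 s.
4. the orange coarse strainer is nested fully home on the blue one (all of step 3 and z of strainer_coarse in the frame of strainer_fine between 0.0275 and 0.0325 m and horizontal distance between strainer_coarse and strainer_fine below 0.004 m and angle between strainer_coarse's own z axis and vertical below 0.07 rad), for 0.2 s.
At the end, for the whole second after the job is handed in: Cap on yellow, head on green spigot: underside within 2.8 mm of the collar, 5 mm of the axis. Fine strainer in head, coarse on fine: within 2.5 mm of home height, 4 mm of the axis below. All within 0.07 rad of upright, released, at rest (all of step 1 and all of step 4 and linear speed of each of cap, head, strainer_fine, strainer_coarse below 0.02 m/s); the robot touches nothing.
It fails at once if the dish is moved by more than 30 mm (distance of dish from where it was at the start of the episode above 0.03 m).
It fails at once if the reagent bottle is moved by more than 30 mm (distance of reagent_bottle from where it was at the start of the episode above 0.03 m).
It fails at once if the timer is moved by more than 30 mm (distance of timer from where it was at the start of the episode above 0.03 m).
It fails at once if the vial rack is moved by more than 30 mm (distance of vial_rack from where it was at the start of the episode above 0.03 m).
It also fails if it takes over 102 s, if anything falls off the work surface, if the arm or the gripper's body presses on something with over 40 N, if the wrist force passes 120 N, or if a joint passes its speed limit or range.

### The arm

A 7-joint arm with a two-finger parallel gripper is mounted at the origin on the work surface. World frame = base frame: x ahead of the robot, y to its left, z up, the work surface at z = 0. Lengths are in m, angles in degrees, forces in N, time in s.
With the tool pointing down it reaches from about 0.425 to 0.875 m from the base axis. Payload 4.7 kg.
Tool frame: the origin (TCP) lies on the centre line of the jaws, within the pads' length; the fingertips stand ahead of it and the grasp point (between the pads) lies 2 mm behind it (env.tip_reach is the x of the fingertips in the tool frame, in m); x points along the fingers, z is the direction in which the jaws open and shut, and the axes are right-handed (so a half turn about x gives the same grasp; the last joint's range is limited). The gripper opens to 87 mm and grips with 3 to 60 N. Pads are 19 mm wide; open, the fingers measure 117 mm over their backs; the gripper's body (75 mm by 190 mm) begins 51 mm behind the grasp point.
Start: joints at [69.964, 18.392, -4.016, 83.108, 1.295, 78.541, -3.26], TCP at [0.231, -0.607, 0.205] pointing down, gripper open.
Joint ranges: [-163.93, 163.93], [-17.29, 119.83], [-79.2, 71.16], [3.27, 140.29], [-89.18, 269.18], [5.43, 117.66], [-154.24, 154.24]. Speed limits (degrees/s): [147.25, 147.25, 180, 180, 180, 180, 180].

### API

Orientations are given as [roll, pitch, yaw] about the fixed x, y, z axes, in that order (R = Rz(yaw) Ry(pitch) Rx(roll)).
In Python, from cell import telemetry, optics, env, models gives the robot as it stands.
- The arm moves only by the shell command python3 -m pendant 'ROWS' [FORCE]. ROWS is JSON, a list of rows, each a list of 3 entries, a list of its own where there are three numbers: the finger opening in mm, from 0 to 87, then the shift along the tool's x, y, z in mm, then the turn, a rotation vector about the tool's x, y, z in rad. A call has 1 to 10 rows; each row is the pose to reach, as a shift and turn from the pose commanded when the call began, along the tool's axes at that moment; what a row does not reach only later rows make up. A row lasts 1/12 s, in which the tool goes at most 41.7 mm and 7.16 degrees, less where a joint would pass 70% of its speed; a pose out of reach is approached as far as the arm can. A call with a gripper value outside its range is refused whole. The fingers move at their own pace and stop on an object; FORCE is the grip in N (left out, the last holds). Time passes only in rows, so rows that repeat a pose let the fingers close. It gives the time, the measured TCP pose, the force and the opening at its end, in the units of the state.
- telemetry.get_obs(): the state, without advancing time (a new reading comes with each control period).
- optics.read_camera(name): name is "side" or "top"; returns a dict with "image" (400x640x3 uint8, blue, green, red), "range_z" (400x640 float32, m along the optical axis (not along the pixel's ray), 0 where there is no reading), "fx", "fy", "cx", "cy" (pixels), "cam_to_world" (4x4, takes a point from camera to world coordinates). Camera axes: x right, y up, looking along -z (the intrinsics and any distortion apply to the point x, -y, -z); pixel columns grow to the right and rows downward; lengths in m; the calibration is good to about 2 mm. A picture is of the moment at which its call begins.
- env.sign_off(): hands the job in, once; it reports no verdict.
Trained networks look in the newest picture that a camera, given by its name, has taken for a name from the list of things; names that differ only in an ending like _2 or _b are one class to them, and where a whole thing is asked for, a point or a joint stands for the part that bears it (a point fixed in the world has none). Each returns a list of dicts, best first, with "confidence" (0 to 1); they miss things now and then, are a little off and sometimes report something else, mostly with a low value. They report only what shows in the picture. A call takes as long as a camera call. They do not tell look-alikes from the thing itself.
- models.masks_of(camera, label): "pixels" (400x640 bool, what is visible of it) and "extent" ([left, top, right, bottom] as shares, 0 to 1, of the picture: columns of its width, rows of its height, round what is visible of it).
- models.landmark_of(camera, label): "centre" ([row, column] as shares, 0 to 1, of the picture: columns of its width, rows of its height: a listed point, or the origin of a listed thing).
The state is a dict: "time_s": time; "qpos": joint angles; "joint_velocities": joint speeds; "effort": joint torques, N m; "tool_pos": TCP position; "tool_rot": TCP orientation; "force": force on the tool from outside, world axes, zero at the start; "wrist_torque": the same for the moment, N m; "grip_width": finger opening in m.
Only numpy, scipy, OpenCV 4.12 (cv2) and the standard library are available. Lean on these libraries where they do the work, as an engineer would, in place of code of your own. Each camera call takes 0.05 s, during which the arm holds its last target.

## Working session

There is one attempt and no reset: what is moved stays moved. The work goes in short steps, Python scripts to look and compute and a shell command to move; the robot and the scene stay as the last step left them, time stands still between calls to the robot, and variables do not carry over. Pictures are saved under pics/ and viewed, and the job is handed in when it is done.

```bash
ls; mkdir -p pics; cat > h.py <<'E'
import numpy as np, cv2
from cell import telemetry, optics, env, models
from scipy.spatial.transform import Rotation as R
def cloud(c):
    h,w=c["range_z"].shape
    v,u=np.mgrid[0:h,0:w]; z=c["range_z"].astype(float)
    x=(u-c["cx"])/c["fx"]*z; y=(v-c["cy"])/c["fy"]*z
    p=np.stack([x,-y,-z,np.ones_like(z)],-1)@np.array(c["cam_to_world"]).T
    p=p[...,:3]; p[z<=0]=np.nan
    return p
E
python3 - <<'E'
from h import *
o=telemetry.get_obs(); print(o, env.tip_reach)
for n in ("side","top"):
    c=optics.read_camera(n); cv2.imwrite(f"pics/{n}0.png",c["image"])
    print(n,{k:v for k,v in c.items() if k not in("image","range_z")})
E
```

```text
pics
{'time_s': 0.0, 'qpos': array([69.96475491, 18.43936254, -4.01707323, 83.17478131,  1.29366275,
       78.53964976, -3.25793968]), 'joint_velocities': array([-0.01526501, -0.13193671,  0.06482403, -0.09144314, -0.0175362 ,
        0.02211162,  0.06603484]), 'effort': array([-9.14632728e-04, -4.91288280e+01, -4.04120665e-01, -3.12534535e+01,
       -6.41111028e-02,  4.37076890e-02,  1.39880594e-04]), 'tool_pos': array([ 0.2310454 , -0.60693015,  0.20415936]), 'tool_rot': array([-177.94971378,   89.89131061,  112.89853472]), 'force': array([-0.83149491,  0.46245075, -0.46986829]), 'wrist_torque': array([-0.0377258 , -0.01203691, -0.00932674]), 'grip_width': 0.08672018613083461} 0.017
side {'fx': 477.1446011880967, 'fy': 477.1446011880967, 'cx': 316.6821311258925, 'cy': 207.2736962203526, 'cam_to_world': array([[-0.96340608,  0.16975836, -0.20743873,  0.30287087],
       [-0.2675943 , -0.65402877,  0.70755894,  0.77121947],
       [-0.01555685,  0.73717601,  0.67552166,  0.76169087],
       [ 0.        ,  0.        ,  0.        ,  1.        ]])}
top {'fx': 408.66319135836665, 'fy': 408.66319135836665, 'cx': 312.15146032582237, 'cy': 205.8507846198931, 'cam_to_world': array([[ 1.95355030e-02,  9.83763021e-01, -1.78405947e-01,
         3.97447504e-01],
       [-9.99803854e-01,  1.98034191e-02, -2.79137339e-04,
        -1.16007188e-02],
       [ 3.25844274e-03,  1.78376406e-01,  9.83956930e-01,
         9.24825547e-01],
       [ 0.00000000e+00,  0.00000000e+00,  0.00000000e+00,
         1.00000000e+00]])}
```

View pics/side0.png

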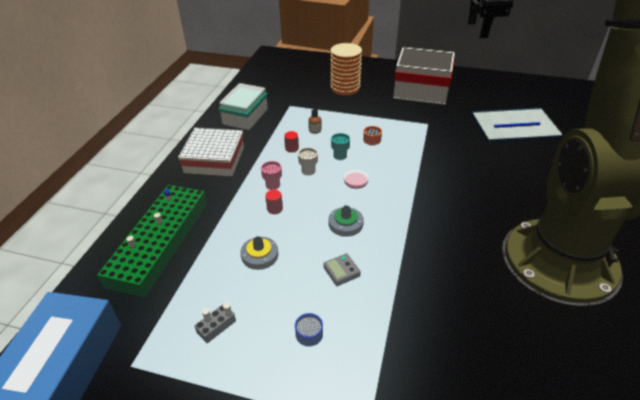

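View pics/top0.png

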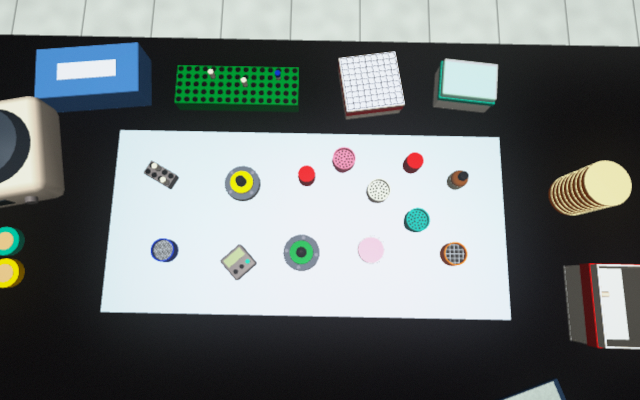

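The top view shows red caps at (306,175) and (414,161), so the left one is the target. Yellow spigot is at (242,183), green (301,252), head (378,190), blue (164,250) and orange (454,254). Next I'll measure.

```bash
cat > meas.py <<'E'
from h import *
def circ(P,d=None):
    from scipy.optimize import least_squares
    c,r=cv2.minEnclosingCircle((P[:,:2]*1000).astype(np.float32)); return np.array(c),r
names=["spigot_yellow","spigot_green","cap","head","strainer_fine","strainer_coarse","dish","reagent_bottle","timer","vial_rack"]
def run(names=names,cams=("top","side")):
    for cam in cams:
        c=optics.read_camera(cam); P=cloud(c)
        for n in names:
            for m in models.masks_of(cam,n):
                if m["confidence"]<.3: continue
                k=m["pixels"]; p=P[k]; p=p[~np.isnan(p[:,0])]
                if len(p)<10: continue
                zt=np.percentile(p[:,2],97); q=p[p[:,2]>zt-.006]
                cc,r=circ(q)
                uv=np.argwhere(k).mean(0); col=c["image"][k].mean(0)
                print(cam,n,"%.2f"%m["confidence"],"px",uv.round(),"bgr",col.round(),"ztop %.1f"%(zt*1000),"topcirc",cc.round(1),"r %.1f"%r,"mean",(q.mean(0)*1000).round(1),"zmin %.1f"%(p[:,2].min()*1000),len(p))
if __name__=="__main__":
    import sys; run(sys.argv[1:] or names)
E
python3 meas.py
```

```text
top spigot_yellow 0.82 px [183. 243.] bgr [106. 167. 161.] ztop 53.2 topcirc [613.  148.5] r 10.0 mean [612.4 148.3  52.7] zmin -2.6 1041
top spigot_green 0.80 px [252. 301.] bgr [135. 157. 107.] ztop 52.8 topcirc [458.6  10.5] r 10.2 mean [457.9  10.3  52.6] zmin -3.2 1043
top cap 0.73 px [190. 378.] bgr [206. 213. 209.] ztop 60.0 topcirc [ 594.9 -156.3] r 25.6 mean [ 595.3 -155.9   58.1] zmin -0.4 474
top cap 0.66 px [175. 307.] bgr [ 75.  70. 214.] ztop 49.1 topcirc [630.9   2.7] r 18.6 mean [630.5   2.6  46.4] zmin 1.1 284
top cap 0.58 px [162. 413.] bgr [ 57.  53. 200.] ztop 49.4 topcirc [ 665.9 -237.9] r 18.7 mean [ 665.3 -237.8   46.6] zmin 5.7 274
top head 0.68 px [219. 417.] bgr [172. 180.  71.] ztop 59.4 topcirc [ 531.6 -238.4] r 25.7 mean [ 530.1 -239.    57.9] zmin -3.5 528
top head 0.64 px [159. 343.] bgr [165. 140. 208.] ztop 60.0 topcirc [664.5 -78.7] r 25.7 mean [665.  -77.7  58.1] zmin 0.0 450
top head 0.56 px [190. 378.] bgr [206. 212. 209.] ztop 60.0 topcirc [ 594.9 -156.3] r 25.6 mean [ 595.1 -156.    58.1] zmin -1.2 475
top strainer_coarse 0.67 px [253. 453.] bgr
[... 2490 characters left out ...]
ean [434.7 155.1  20.5] zmin -1.5 816
side dish 0.94 px [179. 355.] bgr [185. 179. 211.] ztop 18.1 topcirc [ 467.  -140.8] r 33.1 mean [ 467.8 -139.1   15.5] zmin 1.3 361
side reagent_bottle 0.77 px [123. 314.] bgr [74. 87. 99.] ztop 67.2 topcirc [ 628.7 -333.8] r 9.1 mean [ 628.7 -331.2   64.9] zmin 3.7 243
side timer 0.87 px [270. 341.] bgr [126. 135. 127.] ztop 23.1 topcirc [435.6 154. ] r 38.0 mean [434.8 155.8  20.5] zmin -1.1 777
side timer 0.42 px [329. 309.] bgr [139. 117. 108.] ztop 39.4 topcirc [457.5 314.5] r 26.0 mean [455.1 317.1  37.2] zmin 9.2 742
side vial_rack 0.94 px [322. 215.] bgr [104. 105. 103.] ztop 51.6 topcirc [624. 333.] r 24.2 mean [624.2 333.   50.6] zmin -0.2 900
```

```bash
python3 - <<'E'
from h import *
o=telemetry.get_obs()
M=R.from_euler('xyz',o["tool_rot"],degrees=True); print(M.as_matrix().round(3))
for s in (1,-1):
    z=np.array([s,0,0]);x=np.array([0,0,-1.]);y=np.cross(z,x)
    T=R.from_matrix(np.stack([x,y,z],1))
    rv=(M.inv()*T).as_rotvec(); print(s,rv,np.degrees(rv),y)
    print(M.inv().apply(np.array([.631,.003,.2])-o["tool_pos"]))
E
```

```text
[[-0.     0.935  0.356]
 [-0.     0.356 -0.935]
 [-1.    -0.     0.   ]]
1 [-1.20696006e+00  5.11716340e-05  9.36880793e-05] [-6.91537174e+01  2.93191866e-03  5.36793154e-03] [-0.  1.  0.]
[ 0.00524062  0.59081382 -0.42826987]
-1 [ 1.93463259e+00  1.03507462e-04 -5.65348977e-05] [ 1.10846282e+02  5.93054075e-03 -3.23921104e-03] [-0. -1. -0.]
[ 0.00524062  0.59081382 -0.42826987]
```

```bash
python3 -m pendant '[[87,[0,591,-428],[-1.207,0,0]],[87,[0,591,-428],[-1.207,0,0]],[87,[0,591,-428],[-1.207,0,0]],[87,[0,591,-428],[-1.207,0,0]],[87,[0,591,-428],[-1.207,0,0]],[87,[0,591,-428],[-1.207,0,0]],[87,[0,591,-428],[-1.207,0,0]],[87,[0,591,-428],[-1.207,0,0]],[87,[0,591,-428],[-1.207,0,0]],[87,[0,591,-428],[-1.207,0,0]]]' 15
python3 - <<'E'
from h import *
o=telemetry.get_obs()
M=R.from_euler('xyz',o["tool_rot"],degrees=True); print(M.as_matrix().round(3),o["qpos"])
E
```

```text
time_s: 2.03
tool_pos: [0.4605, -0.2573, 0.2057]
tool_rot: [-59.6, 89.9, -59.3]
force: [0.8, -1.1, -1.2]
grip_width: 0.087
[[ 0.001 -0.006  1.   ]
 [-0.001  1.     0.006]
 [-1.    -0.001  0.001]] [ 51.13656133   4.72581119 -26.11199172  99.70995225   2.18176501
  75.99728751  24.89925547]
```

```bash
python3 -m pendant '[[87,[85,261,170],[0,0,0]],[87,[85,261,170],[0,0,0]],[87,[85,261,170],[0,0,0]],[87,[85,261,170],[0,0,0]],[87,[85,261,170],[0,0,0]],[87,[85,261,170],[0,0,0]],[87,[85,261,170],[0,0,0]],[87,[85,261,170],[0,0,0]],[87,[85,261,170],[0,0,0]],[87,[85,261,170],[0,0,0]]]'
python3 - <<'E'
from h import *
o=telemetry.get_obs()
print(o["tool_pos"],o["tool_rot"],o["qpos"])
for n in ("side","top"):
    c=optics.read_camera(n); P=cloud(c); 
    k=(c["range_z"]>0)&(P[...,2]<.13)&(P[...,2]>.09)&(abs(P[...,0]-.63)<.1)&(abs(P[...,1])<.1)
    q=P[k]; print(n,len(q), q.min(0),q.max(0)) if len(q) else 0
    im=c["image"].copy()
    f={"side":(180,100),"top":(200,80)}[n]
    cv2.imwrite(f"pics/{n}1.png",cv2.resize(im[f[1]:f[1]+180,f[0]:f[0]+240],None,fx=3,fy=3))
E
```

```text
time_s: 2.87
tool_pos: [0.6295, 0.0048, 0.1193]
tool_rot: [139.3, 89.9, 139.6]
force: [-0.2, 0.0, 0.8]
grip_width: 0.0868
[0.62952337 0.00475732 0.11934852] [139.34931959  89.88082196 139.6054419 ] [ 25.50696326  22.89254046 -35.74343102  91.3032604   13.86320611
  70.40136097 -12.5333137 ]
```

View pics/side1.png

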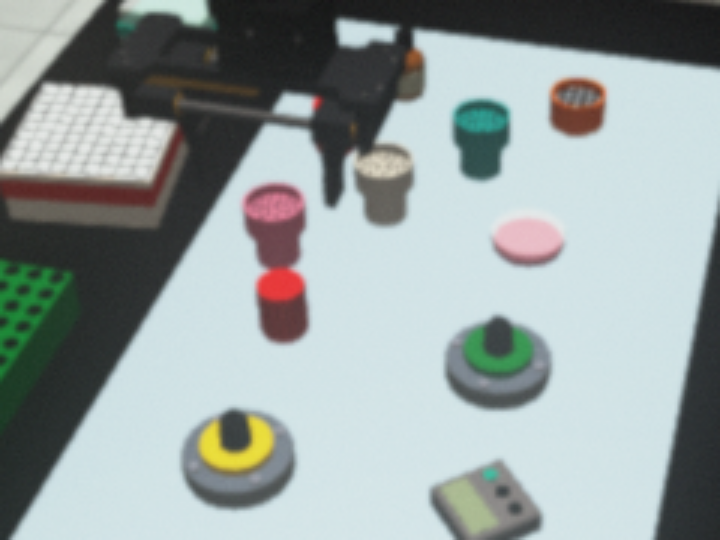

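View pics/top1.png

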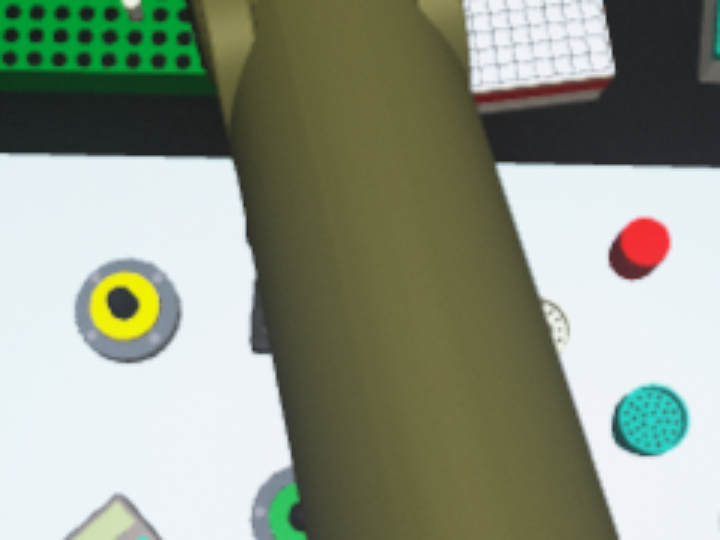

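```bash
python3 - <<'E'
from h import *
o=telemetry.get_obs(); print(o["tool_pos"],o["time_s"])
c=optics.read_camera("side"); P=cloud(c); Tinv=np.linalg.inv(np.array(c["cam_to_world"]))
def proj(p):
    q=Tinv@np.r_[p,1]; return c["cx"]+c["fx"]*q[0]/-q[2], c["cy"]+c["fy"]*(-q[1])/-q[2]
for x in (.585,.63,.675): print(x,proj([x,.005,.102]))
print(proj([.63,.005,.046]))
for u,v in ((291,163),(291,155),(290,147),(275,195)): print(u,v,P[v,u],c["range_z"][v,u])
cv2.imwrite("pics/side2.png",cv2.resize(c["image"][60:240,180:420],None,fx=3,fy=3))
E
```

```text
[6.29514890e-01 5.98808862e-04 1.20216994e-01] 2.9667
0.585 (np.float64(290.9136998745272), np.float64(178.67386289273156))
0.63 (np.float64(271.54607873299415), np.float64(175.47391297076024))
0.675 (np.float64(252.51798063593588), np.float64(172.33005959940476))
(np.float64(273.4877352925861), np.float64(194.5877319240612))
291 163 [0.5789832  0.01445282 0.15305637] 1.0038792
291 155 [0.57795548 0.0141368  0.17376731] 0.9898989
290 147 [0.56880978 0.04211527 0.21474919] 0.9405212
275 195 [0.62615986 0.00549803 0.04600434] 1.0923175
```

View pics/side2.png

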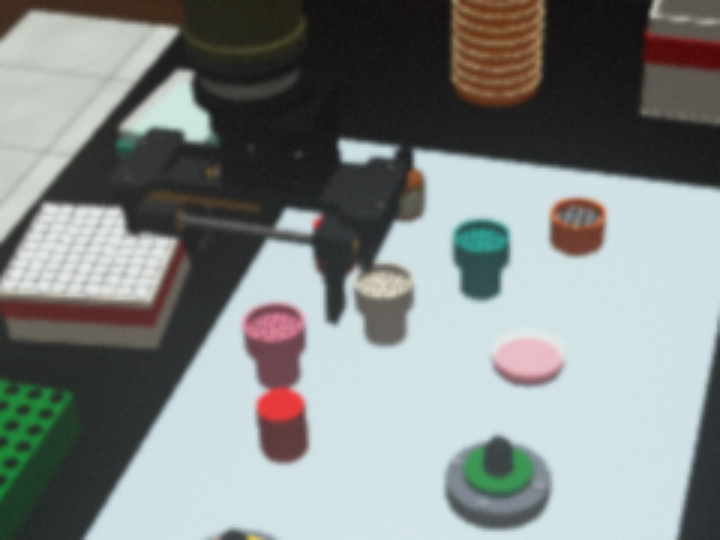

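```bash
python3 - <<'E'
from h import *
c=optics.read_camera("side"); P=cloud(c)
k=(P[...,2]>.08)&(P[...,0]>.45)&(P[...,0]<.8)&(abs(P[...,1])<.14)
print(k.sum())
for v in range(120,185,3):
    r=P[v]; kk=k[v]
    print(v,[(u,*(r[u]*1000).round().astype(int)) for u in np.where(kk)[0][::8]])
im=np.nan_to_num(P[60:240,180:420,2]); im=np.clip(im*1000,0,255).astype(np.uint8)
a=cv2.resize(im,None,fx=3,fy=3,interpolation=0); cv2.imwrite("pics/d2.png",cv2.applyColorMap(a,cv2.COLORMAP_JET))
print(telemetry.get_obs()["tool_pos"])
E
```

```text
7889
120 [(np.int64(216), np.int64(724), np.int64(36), np.int64(249)), (np.int64(224), np.int64(708), np.int64(33), np.int64(250)), (np.int64(232), np.int64(695), np.int64(24), np.int64(246)), (np.int64(240), np.int64(676), np.int64(27), np.int64(251)), (np.int64(248), np.int64(661), np.int64(21), np.int64(250)), (np.int64(256), np.int64(641), np.int64(27), np.int64(256)), (np.int64(264), np.int64(625), np.int64(27), np.int64(259)), (np.int64(272), np.int64(609), np.int64(24), np.int64(259)), (np.int64(280), np.int64(592), np.int64(25), np.int64(263)), (np.int64(288), np.int64(581), np.int64(9), np.int64(255)), (np.int64(296), np.int64(568), np.int64(-1), np.int64(250)), (np.int64(304), np.int64(553), np.int64(-5), np.int64(251)), (np.int64(312), np.int64(537), np.int64(-7), np.int64(251))]
123 [(np.int64(217), np.int64(723), np.int64(37), np.int64(243)), (np.int64(225), np.int64(704), np.int64(38), np.int64(247)), (np.int64(233), np.int64(692), np.int64(27), np.int64(242)), (np.int64(241), np.int64(675), np.int64(27), np.int64(244)), (np.int64(249), np.int64(657), np.int64(28), np.i
[... 4284 characters left out ...]
(675), np.int64(-7), np.int64(155)), (np.int64(294), np.int64(573), np.int64(7), np.int64(182))]
153 [(np.int64(245), np.int64(683), np.int64(11), np.int64(158)), (np.int64(288), np.int64(585), np.int64(11), np.int64(175))]
156 [(np.int64(246), np.int64(682), np.int64(11), np.int64(150)), (np.int64(289), np.int64(584), np.int64(11), np.int64(168))]
159 [(np.int64(246), np.int64(683), np.int64(12), np.int64(143)), (np.int64(290), np.int64(581), np.int64(14), np.int64(162))]
162 [(np.int64(288), np.int64(586), np.int64(13), np.int64(153))]
165 [(np.int64(288), np.int64(589), np.int64(8), np.int64(141))]
168 []
171 []
174 []
177 []
180 []
183 []
[ 6.29605845e-01 -3.84375293e-04  1.20718704e-01]
```

View pics/d2.png

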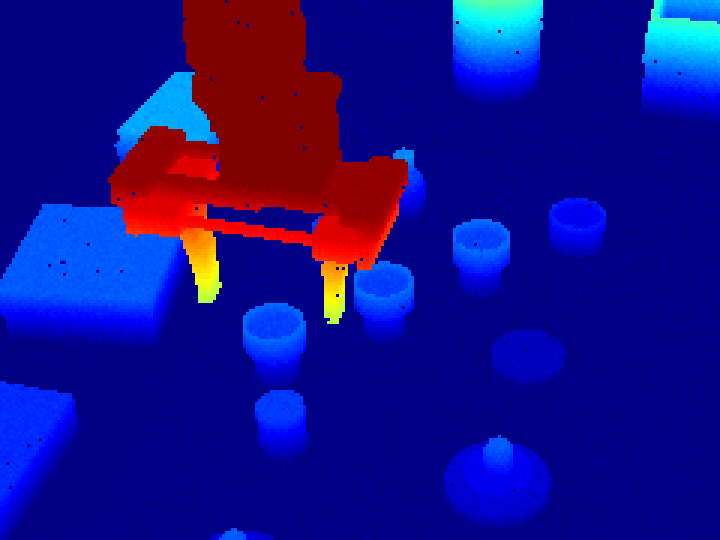

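```bash
cat > tips.py <<'E'
from h import *
def tips(cam="side"):
    o=telemetry.get_obs(); t=o["tool_pos"]
    c=optics.read_camera(cam); P=cloud(c)
    k=(P[...,2]>.04)&(P[...,2]<t[2]+.06)&(np.hypot(P[...,0]-t[0],P[...,1]-t[1])<.075)&(abs(P[...,1]-t[1])<.035)
    q=P[k]; 
    print(o["time_s"],"tool",(t*1000).round(1),"cmd w",o["grip_width"],"F",o["force"].round(1))
    n,l,s,cc=cv2.connectedComponentsWithStats(k.astype(np.uint8))
    for i in range(1,n):
        if s[i,4]>8:
            p=P[l==i]*1000; print(" comp",s[i],"min",p.min(0).round(1),"max",p.max(0).round(1),"med",np.median(p,0).round(1))
if __name__=="__main__": tips()
E
python3 tips.py; python3 -m pendant '[[87,[20,0,0],[0,0,0]],[87,[20,0,0],[0,0,0]],[87,[20,0,0],[0,0,0]],[87,[20,0,0],[0,0,0]]]'; python3 tips.py
```

```text
3.0667 tool [ 6.296e+02 -4.000e-01  1.207e+02] cmd w 0.08704927495007904 F [-0.7  0.2  1.1]
 comp [243 141  11  20 136] min [672.   -9.  139.2] max [685.5  15.2 180.7] med [676.    9.3 161.5]
 comp [287 149   9  19 106] min [574.5  -9.9 138. ] max [588.   15.5 180. ] med [579.8  10.  158.9]
 comp [265 190  17  13 170] min [612.3 -13.3  40.1] max [649.1  26.4  50.7] med [630.    9.2  45.9]
time_s: 3.45
tool_pos: [0.6297, 0.0012, 0.1009]
tool_rot: [-44.6, 90.0, -44.7]
force: [0.2, 0.1, -0.6]
grip_width: 0.0867
3.45 tool [629.7   1.2 100.9] cmd w 0.08669863959308152 F [ 0.2  0.1 -0.6]
 comp [243 149  11  20 131] min [673.2 -10.3 116.2] max [687.1  15.6 160.9] med [676.4  11.  140.5]
 comp [288 157   8  19 107] min [574.5  -8.7 118.8] max [587.8  16.4 160.4] med [579.4  12.1 139.9]
 comp [265 190  17  13 166] min [612.6 -12.1  40. ] max [649.1  27.3  49.8] med [630.    8.8  46.2]
```

```bash
cat > plane.py <<'E'
from h import *
def rays(c):
    h,w=c["range_z"].shape; v,u=np.mgrid[0:h,0:w].astype(float)
    T=np.array(c["cam_to_world"])
    d=np.stack([(u-c["cx"])/c["fx"],-(v-c["cy"])/c["fy"],-np.ones_like(u)],-1)@T[:3,:3].T
    return T[:3,3],d
def onplane(c,z):
    o,d=rays(c); s=(z-o[2])/d[...,2]; return o+d*s[...,None]
def colourmask(c,P,col,centre,rad,zlo,zhi):
    hsv=cv2.cvtColor(c["image"],cv2.COLOR_BGR2HSV).astype(int); H,S,V=hsv[...,0],hsv[...,1],hsv[...,2]
    k={"red":((H<8)|(H>172))&(S>120),"yellow":(abs(H-29)<7)&(S>120),"green":(abs(H-65)<14)&(S>100),"any":S>-1}[col]
    k=k&(np.hypot(P[...,0]-centre[0],P[...,1]-centre[1])<rad)&(P[...,2]>zlo)&(P[...,2]<zhi)
    return k
def fit(c,col,centre,rad,z,tol=.005):
    P=cloud(c); k=colourmask(c,P,col,centre,rad,z-tol,z+tol)
    k=cv2.morphologyEx(k.astype(np.uint8),cv2.MORPH_CLOSE,np.ones((3,3)))
    cs,_=cv2.findContours(k,cv2.RETR_EXTERNAL,cv2.CHAIN_APPROX_NONE)
    if not cs: return None
    b=max(cs,key=cv2.contourArea)
    hull=cv2.convexHull(b)[:,0]
    Q=onplane(c,z)[hull[:,1],hull[:,0]]*1000
    (cc,r)=cv2.minEnclosingCircle(Q[:,:2].astype(np.float32))
    el=cv2.fitEllipse(Q[:,:2].astype(np.float32)) if len(Q)>5 else None
    return np.round(cc,1),round(r,1),np.round(el[0],1),np.round(el[1],1)
if __name__=="__main__":
    for n in ("side","top"):
        c=optics.read_camera(n); 
        for nm,col,ce,rad,z in (("cap","red",(.63,.004),.03,.046),("yel","yellow",(.613,.151),.04,.028),("gre","green",(.458,.012),.04,.028),("yfoot","any",(.613,.151),.05,.02),("gfoot","any",(.458,.012),.05,.02),("head","any",(.594,-.155),.033,.058),("blue","any",(.458,.316),.033,.038),("orange","any",(.461,-.321),.033,.038)):
            print(n,nm,fit(c,col,ce,rad,z))
E
python3 plane.py
```

```text
side cap (array([630.6,   7.9]), 20.5, array([630.5,   7.2]), array([34. , 41.9]))
side yel (array([613.8, 153.2]), 26.3, array([613.4, 153. ]), array([50., 53.]))
side gre (array([458.3,  13.6]), 25.6, array([458.1,  13.6]), array([49.4, 51.8]))
side yfoot (array([612.3, 154.8]), 42.1, array([612.3, 155. ]), array([78.7, 84. ]))
side gfoot (array([457.2,  16.1]), 41.6, array([458.1,  16.5]), array([79.2, 83.2]))
side head (array([ 594.4, -150.7]), 28.3, array([ 594.4, -150.4]), array([49.9, 57.1]))
side blue (array([456.4, 315.2]), 27.0, array([456.6, 315.1]), array([50.5, 53.8]))
side orange (array([ 460.7, -315.3]), 30.4, array([ 461.2, -316.5]), array([49.8, 61.1]))
top cap None
top yel (array([612.6, 149.7]), 25.9, array([612.8, 149.3]), array([49.8, 51.9]))
top gre (array([457.8,  11.6]), 25.6, array([456.7,  17.5]), array([35. , 52.4]))
top yfoot (array([612.8, 148.2]), 40.1, array([612.7, 148.6]), array([78.8, 79.5]))
top gfoot (array([458.3,  11.3]), 39.4, array([456.2,  17.8]), array([62.1, 76.9]))
top head (array([ 597.2, -163.5]), 23.3, array([ 596.8, -163.1]), array([34.4, 45.6]))
top blue (array([456.3, 310.4]), 25.9, array([456.8, 310.3]), array([49.4, 51.5]))
top orange (array([ 460.8, -323. ]), 25.9, array([ 461.1, -322.9]), array([50. , 51.6]))
```

```bash
python3 -m pendant '[[87,[20,3,1],[0,0,0]],[87,[40,3,1],[0,0,0]],[87,[45,3,1],[0,0,0]],[87,[45,3,1],[0,0,0]]]'; python3 tips.py
python3 - <<'E'
from h import *
c=optics.read_camera("side")
cv2.imwrite("pics/side3.png",cv2.resize(c["image"][100:240,200:340],None,fx=4,fy=4))
E
```

```text
time_s: 3.93
tool_pos: [0.6293, 0.0048, 0.0538]
tool_rot: [-179.5, 89.8, -179.5]
force: [-0.6, 0.6, -0.4]
grip_width: 0.0868
3.9333 tool [629.3   4.8  53.8] cmd w 0.08684542972080182 F [-0.6  0.6 -0.4]
 comp [245 168  11  18 114] min [673.4  -3.9  71.4] max [687.4  19.5 113.2] med [675.8  14.6  93.8]
 comp [289 176   8  18  96] min [574.2  -5.2  70.1] max [587.8  19.5 113.7] med [579.6  15.5  91.3]
 comp [265 190  17  13 169] min [612.6 -14.7  40.1] max [649.9  26.3  49.7] med [630.1   8.9  46.1]
```

View pics/side3.png

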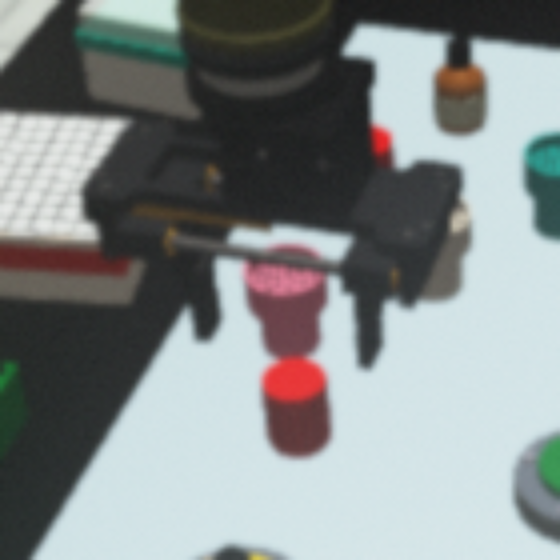

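```bash
python3 -m pendant '[[87,[15,0,0.5],[0,0,0]],[87,[30,0,0.5],[0,0,0]],[87,[32,0,0.5],[0,0,0]],[87,[32,0,0.5],[0,0,0]]]'; python3 tips.py
python3 - <<'E'
from h import *
c=optics.read_camera("side")
cv2.imwrite("pics/side4.png",cv2.resize(c["image"][100:240,200:340],None,fx=4,fy=4))
E
```

```text
time_s: 4.37
tool_pos: [0.6305, 0.0048, 0.0224]
tool_rot: [-179.0, 89.9, -179.0]
force: [0.8, -0.1, -0.1]
grip_width: 0.0874
4.3667 tool [630.5   4.8  22.4] cmd w 0.08742230212798227 F [ 0.8 -0.1 -0.1]
 comp [246 178  11  19 114] min [674.4  -4.4  41. ] max [688.9  19.1  81.9] med [676.7  14.2  62.9]
 comp [289 187   8  17  86] min [575.2  -4.2  40.9] max [589.7  19.3  82. ] med [580.5  15.4  62.7]
 comp [265 190  17  13 167] min [612.8 -13.4  40.3] max [649.3  24.8  50. ] med [629.6   8.7  46. ]
```

View pics/side4.png

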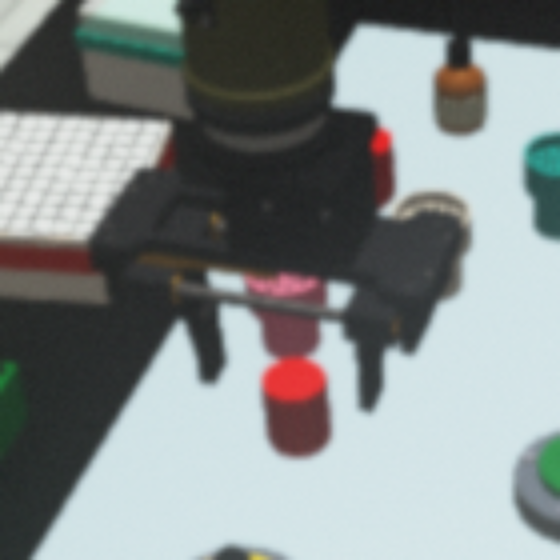

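```bash
python3 -m pendant '[[87,[3,0,0],[0,0,0]],[87,[5,0,0],[0,0,0]],[87,[5,0,0],[0,0,0]],[87,[6,0,0],[0,0,0]],[87,[7,0,0],[0,0,0]],[87,[7,0,0],[0,0,0]]]'; python3 tips.py
```

```text
time_s: 4.97
tool_pos: [0.6311, 0.0049, 0.0161]
tool_rot: [-139.5, 90.0, -139.5]
force: [-0.3, -0.4, 0.3]
grip_width: 0.0869
4.9667 tool [631.1   4.9  16.1] cmd w 0.08694931239618735 F [-0.3 -0.4  0.3]
 comp [246 181  11  16  95] min [675.1  -4.2  40.4] max [689.9  19.7  75.6] med [677.8  15.3  59.4]
 comp [265 190  17  14 173] min [612.3 -12.9  40.1] max [650.1  27.4  49.2] med [630.2  10.   46.2]
 comp [289 191   7  13  73] min [575.2  -1.7  40.1] max [588.9  19.7  76.1] med [581.3  15.6  56.9]
```

```bash
sed -i 's/>.04)&(P/>.012)\&(P/' tips.py; python3 -m pendant '[[87,[2,0,0],[0,0,0]],[87,[4,0,0],[0,0,0]],[87,[4,0,0],[0,0,0]],[87,[6,0,0],[0,0,0]],[87,[6,0,0],[0,0,0]]]'; python3 tips.py
```

```text
time_s: 5.43
tool_pos: [0.6309, 0.005, 0.0098]
tool_rot: [-174.2, 90.0, -174.2]
force: [0.2, 0.4, -1.2]
grip_width: 0.087
5.4333 tool [630.9   5.    9.8] cmd w 0.08695180489918423 F [ 0.2  0.4 -1.2]
 comp [247 182  10  19 111] min [674.6  -5.   25.7] max [687.4  20.5  69.6] med [677.3  14.2  49.8]
 comp [265 190  18  22 313] min [611.4 -12.3  12. ] max [650.6  26.9  49.9] med [627.6  16.   41.9]
 comp [289 192   8  16  81] min [575.5  -3.1  29. ] max [589.   18.6  69.3] med [580.9  15.5  47.9]
```

```bash
python3 -m pendant '[[87,[3,0,0],[0,0,0]],[87,[5,0,0],[0,0,0]],[60,[5,0,0],[0,0,0]],[30,[5,0,0],[0,0,0]],[30,[5,0,0],[0,0,0]],[30,[5,0,0],[0,0,0]],[30,[5,0,0],[0,0,0]],[30,[5,0,0],[0,0,0]]]' 40; python3 tips.py
```

```text
time_s: 6.15
tool_pos: [0.6313, 0.005, 0.0053]
tool_rot: [-21.4, 90.0, -21.4]
force: [0.3, -0.6, -0.1]
grip_width: 0.0549
6.15 tool [631.3   5.    5.3] cmd w 0.054932797316919496 F [ 0.3 -0.6 -0.1]
 comp [254 186  10  17 103] min [658.8  -3.7  22.8] max [672.7  19.4  65.3] med [661.7  14.5  45.7]
 comp [265 190  25  22 400] min [592.2 -14.7  12.1] max [649.9  27.2  63.9] med [622.8  15.6  41.9]
```

```bash
python3 -m pendant '[[30,[0,0,0],[0,0,0]],[30,[0,0,0],[0,0,0]],[30,[0,0,0],[0,0,0]],[30,[0,0,0],[0,0,0]],[30,[0,0,0],[0,0,0]],[30,[0,0,0],[0,0,0]]]' 40
```

```text
time_s: 6.7
tool_pos: [0.6312, 0.005, 0.0052]
tool_rot: [-60.9, 90.0, -60.9]
force: [-0.4, 0.1, -0.3]
grip_width: 0.0351
```

```bash
python3 -m pendant '[[30,[0,0,0],[0,0,0]],[30,[0,0,0],[0,0,0]],[30,[-20,0,0],[0,0,0]],[30,[-60,0,0],[0,0,0]],[30,[-85,0,0],[0,0,0]],[30,[-85,30,-4],[0,0,0]],[30,[-85,70,-9],[0,0,0]],[30,[-85,110,-14],[0,0,0]],[30,[-85,145,-18],[0,0,0]],[30,[-85,145,-18],[0,0,0]]]' 40; python3 tips.py
python3 - <<'E'
from h import *
c=optics.read_camera("side")
cv2.imwrite("pics/side5.png",cv2.resize(c["image"][140:280,180:320],None,fx=4,fy=4))
c=optics.read_camera("top")
cv2.imwrite("pics/top5.png",cv2.resize(c["image"][100:240,170:350],None,fx=4,fy=4))
E
```

```text
time_s: 7.53
tool_pos: [0.6101, 0.1617, 0.091]
tool_rot: [93.2, 89.6, 93.9]
force: [-0.5, 1.4, -0.3]
grip_width: 0.035
7.5333 tool [610.1 161.7  91. ] cmd w 0.0350011725298688 F [-0.5  1.4 -0.3]
 comp [ 234  203   44   65 1546] min [574.  126.9  12. ] max [652.5 193.4 150.9] med [608.  170.4  39.2]
```

View pics/side5.png

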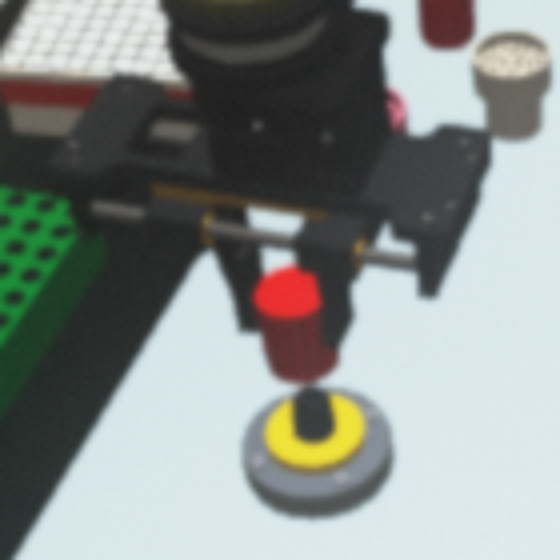

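View pics/top5.png

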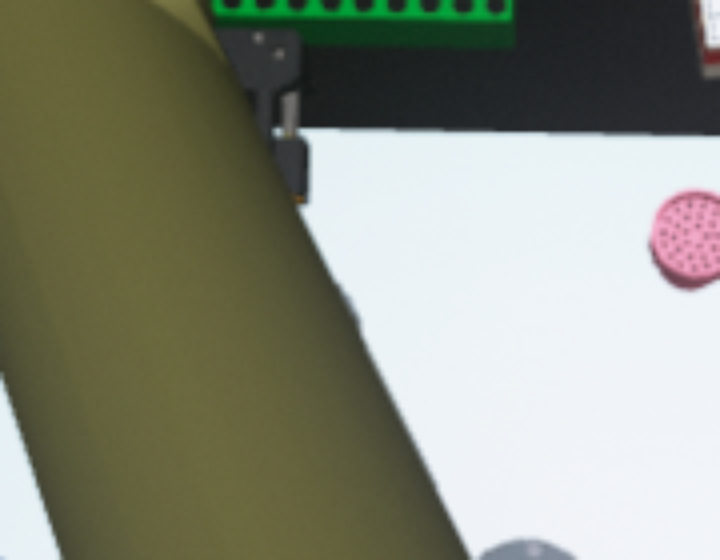

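```bash
cat > capfit.py <<'E'
from plane import *
def capfit(z,vmin=185):
    o=telemetry.get_obs(); t=o["tool_pos"]
    c=optics.read_camera("side"); P=cloud(c)
    hsv=cv2.cvtColor(c["image"],cv2.COLOR_BGR2HSV).astype(int); H,S,V=hsv[...,0],hsv[...,1],hsv[...,2]
    k=((H<8)|(H>172))&(S>120)&(np.hypot(P[...,0]-t[0],P[...,1]-t[1])<.06)
    kt=k&(V>vmin)
    print("V pct",np.percentile(V[k],[5,25,50,75,95]),"n",kt.sum(),"depth top",np.nanmedian(P[kt],0)*1000)
    cs,_=cv2.findContours(kt.astype(np.uint8),cv2.RETR_EXTERNAL,cv2.CHAIN_APPROX_NONE); b=max(cs,key=cv2.contourArea)
    hull=cv2.convexHull(b)[:,0]; Q=onplane(c,z)[hull[:,1],hull[:,0]]*1000
    el=cv2.fitEllipse(Q[:,:2].astype(np.float32)); print("tool",(t*1000).round(1),o["tool_rot"],"F",o["force"].round(1),"ell",np.round(el[0],1),np.round(el[1],1))
    # side profile axis: lower part
    ys,xs=np.where(k); print("rows",ys.min(),ys.max())
    print("yel",fit(c,"yellow",(.613,.151),.04,.028))
import sys
capfit(float(sys.argv[1]))
E
python3 capfit.py .131
```

```text
V pct [ 99.  150.5 230.  235.  236. ] n 145 depth top [616.26278088 152.90677538 131.26824942]
tool [613.  150.1  90. ] [-110.23008189   89.94933635 -110.14578187] F [ 0.6 -1.3 -2. ] ell [616. 152.] [29.8 34.1]
rows 205 223
yel (array([613.6, 153.6]), 26.7, array([613.3, 153.2]), array([49.9, 53.6]))
```

```bash
python3 -m pendant '[[30,[10,1,0],[0,0,0]],[30,[22,1,0],[0,0,0]],[30,[30,1,0],[0,0,0]],[30,[36,1,0],[0,0,0]],[30,[42,1,0],[0,0,0]],[30,[46,1,0],[0,0,0]],[30,[46,1,0],[0,0,0]]]' 50; python3 capfit.py .085
```

```text
time_s: 8.32
tool_pos: [0.613, 0.1512, 0.0433]
tool_rot: [140.8, 90.0, 140.9]
force: [2.1, 1.2, -2.5]
grip_width: 0.0349
V pct [104. 164. 231. 236. 237.] n 132 depth top [617.00148531 154.19460196  84.33114743]
tool [613.  151.2  43.3] [140.84558152  89.95921168 140.85527029] F [ 2.1  1.2 -2.5] ell [616.  153.8] [27.1 35.3]
rows 163 238
yel (array([612.9, 154.3]), 25.8, array([612.9, 153.6]), array([49.8, 52.6]))
```

```bash
python3 -m pendant '[[30,[3,0,0],[0,0,0]],[30,[6,0,0],[0,0,0]],[30,[8,0,0],[0,0,0]],[30,[8,0,0],[0,0,0]]]' 55; python3 capfit.py .078
```

```text
time_s: 8.7
tool_pos: [0.6134, 0.1514, 0.0365]
tool_rot: [21.9, 90.0, 22.0]
force: [0.1, 1.4, 1.6]
grip_width: 0.035
V pct [105.25 173.25 232.   237.   237.75] n 131 depth top [616.26414472 155.22311262  77.85394384]
tool [613.4 151.4  36.5] [21.9464695  89.95636845 21.96121522] F [0.1 1.4 1.6] ell [616.5 154.3] [28.  33.8]
rows 224 238
yel (array([612.8, 154.1]), 25.8, array([612.7, 154.1]), array([50.1, 51.7]))
```

```bash
python3 -m pendant '[[30,[2,0,0],[0,0,0]],[30,[4,0,0],[0,0,0]],[30,[4,0,0],[0,0,0]]]' 55;python3 -m pendant '[[30,[1,0,0],[0,0,0]],[30,[2,0,0],[0,0,0]],[30,[2,0,0],[0,0,0]]]' 55; python3 capfit.py .074
```

```text
time_s: 9.0
tool_pos: [0.6134, 0.1515, 0.0329]
tool_rot: [21.3, 90.0, 21.3]
force: [-0.8, 2.2, 4.1]
grip_width: 0.0346
time_s: 9.25
tool_pos: [0.6135, 0.1516, 0.0327]
tool_rot: [-17.7, 89.9, -17.7]
force: [-5.4, -0.4, 13.3]
grip_width: 0.0347
V pct [111.1 177.5 233.  237.  238. ] n 134 depth top [617.70227747 155.23011889  73.90932971]
tool [613.5 151.6  32.7] [-17.74241163  89.94070485 -17.72533418] F [-5.4 -0.4 13.3] ell [617.1 154.8] [27.4 36.3]
rows 226 239
yel (array([612.9, 154.5]), 25.7, array([613.1, 154.1]), array([49.6, 52.1]))
```

```bash
python3 -m pendant '[[30,[2,0,0],[0,0,0]],[30,[3,0,0],[0,0,0]],[30,[3,0,0],[0,0,0]]]' 60; python3 capfit.py .074
```

```text
time_s: 9.55
tool_pos: [0.6136, 0.1518, 0.0322]
tool_rot: [-38.2, 89.9, -38.2]
force: [-11.1, -1.2, 27.2]
grip_width: 0.035
V pct [109.3 166.5 230.  237.  237. ] n 127 depth top [617.59339682 155.44108668  73.86190977]
tool [613.6 151.8  32.2] [-38.22745083  89.8893757  -38.21118526] F [-11.1  -1.2  27.2] ell [616.9 154.7] [28.1 35.5]
rows 226 249
yel (array([612.9, 154.5]), 25.7, array([612.9, 154.3]), array([49.6, 51.3]))
```

```bash
python3 -m pendant '[[35,[-4,0,0],[0,0,0]],[60,[-5,0,0],[0,0,0]],[60,[-5,0,0],[0,0,0]],[60,[-5,0,0],[0,0,0]],[60,[-5,0,0],[0,0,0]],[60,[-5,0,0],[0,0,0]],[87,[-25,0,0],[0,0,0]],[87,[-65,0,0],[0,0,0]],[87,[-105,0,0],[0,0,0]],[87,[-105,0,0],[0,0,0]]]' 40; python3 capfit.py .074
python3 - <<'E'
from h import *
c=optics.read_camera("side")
cv2.imwrite("pics/side6.png",cv2.resize(c["image"][140:280,180:320],None,fx=4,fy=4))
E
```

```text
time_s: 10.43
tool_pos: [0.6178, 0.153, 0.1405]
tool_rot: [12.9, 89.3, 12.8]
force: [2.2, 0.8, 2.4]
grip_width: 0.0791
V pct [145.2 232.  235.  236.  237. ] n 166 depth top [613.9854796  152.33640412  74.40414687]
tool [617.8 153.  140.5] [12.85503744 89.26401446 12.84907193] F [2.2 0.8 2.4] ell [614.4 151.7] [33.3 35. ]
rows 226 238
yel (array([613. , 154.4]), 25.7, array([613. , 153.7]), array([49.9, 51.5]))
```

View pics/side6.png

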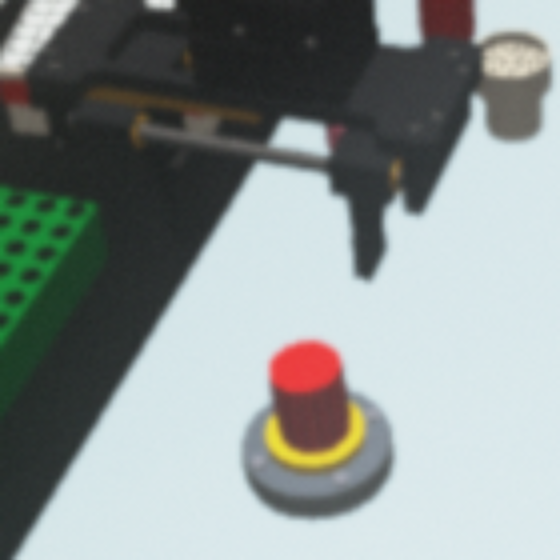

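The cap is down on the yellow collar, with its top at z≈74 mm and centred. Next is the white head.

```bash
python3 -m pendant '[[87,[0,-306,-19],[0,0,0]],[87,[0,-306,-19],[0,0,0]],[87,[0,-306,-19],[0,0,0]],[87,[0,-306,-19],[0,0,0]],[87,[0,-306,-19],[0,0,0]],[87,[0,-306,-19],[0,0,0]],[87,[30,-306,-19],[0,0,0]],[87,[50,-306,-19],[0,0,0]],[87,[50,-306,-19],[0,0,0]],[87,[50,-306,-19],[0,0,0]]]' 40; python3 tips.py; python3 - <<'E'
from h import *
c=optics.read_camera("side")
cv2.imwrite("pics/side7.png",cv2.resize(c["image"][80:220,240:380],None,fx=4,fy=4))
E
```

```text
time_s: 11.37
tool_pos: [0.5908, -0.1567, 0.0781]
tool_rot: [164.6, 89.6, 164.4]
force: [-0.3, 0.8, 0.6]
grip_width: 0.0867
11.3667 tool [ 590.8 -156.7   78.1] cmd w 0.08665347464697017 F [-0.3  0.8  0.6]
 comp [284 121   9  19 102] min [ 634.5 -168.4   95.6] max [ 648.2 -143.2  138. ] med [ 637.6 -146.9  118.2]
 comp [325 130   6  16  81] min [ 536.  -168.4   96.9] max [ 548.1 -141.4  138. ] med [ 542.  -146.6  115.8]
 comp [298 147  20  26 416] min [ 569.7 -181.1   12.1] max [ 620.3 -124.5   60.6] med [ 593.3 -143.3   48. ]
```

View pics/side7.png

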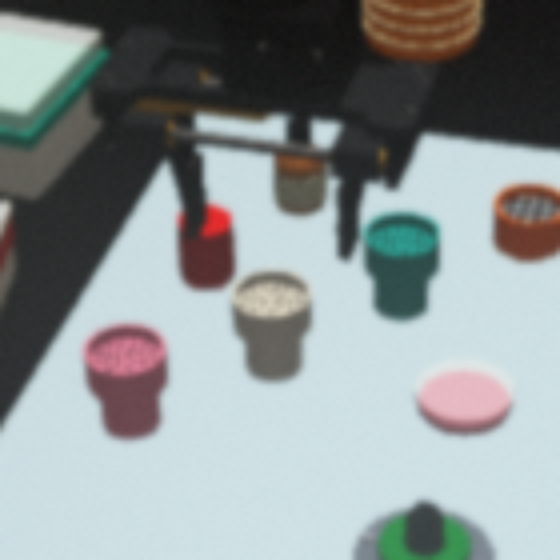

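```bash
python3 -m pendant '[[87,[20,0,0],[0,0,0]],[87,[45,0,0],[0,0,0]],[87,[60,0,0],[0,0,0]],[87,[66,0,0],[0,0,0]],[87,[66,0,0],[0,0,0]],[87,[66,0,0],[0,0,0]]]' 40; python3 tips.py; python3 - <<'E'
from h import *
c=optics.read_camera("side")
cv2.imwrite("pics/side8.png",cv2.resize(c["image"][80:220,240:380],None,fx=4,fy=4))
E
```

```text
time_s: 11.97
tool_pos: [0.5952, -0.1538, 0.0173]
tool_rot: [-0.5, 89.9, -0.4]
force: [0.4, 0.7, 0.5]
grip_width: 0.087
11.9667 tool [ 595.2 -153.8   17.3] cmd w 0.08695802905466112 F [0.4 0.7 0.5]
 comp [284 144   8  17  84] min [ 639.  -163.    35.8] max [ 652.3 -138.3   75.9] med [ 642.3 -143.1   56.7]
 comp [298 147  20  26 416] min [ 569.5 -180.5   12.4] max [ 620.7 -125.3   61.3] med [ 593.7 -142.6   48.3]
 comp [323 152   6  15  75] min [ 541.3 -163.3   34.5] max [ 552.7 -139.8   76.9] med [ 546.5 -142.9   54.9]
```

View pics/side8.png

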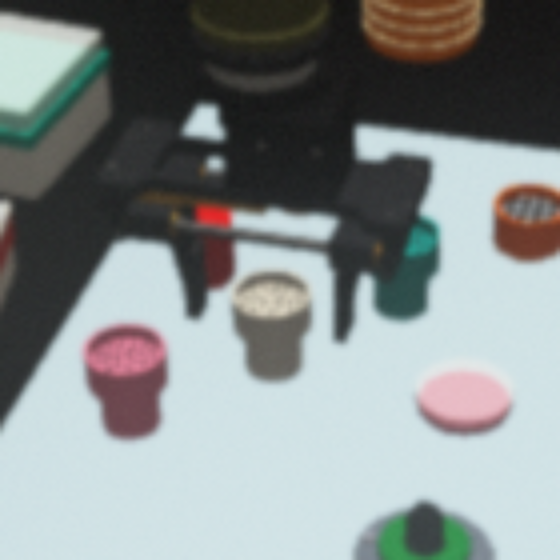

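```bash
python3 -m pendant '[[60,[3,-1,0],[0,0,0]],[40,[3,-1,0],[0,0,0]],[40,[3,-1,0],[0,0,0]],[40,[3,-1,0],[0,0,0]],[40,[3,-1,0],[0,0,0]],[40,[3,-1,0],[0,0,0]],[40,[3,-1,0],[0,0,0]],[40,[3,-1,0],[0,0,0]],[40,[3,-1,0],[0,0,0]],[40,[3,-1,0],[0,0,0]]]' 40;python3 -m pendant '[[40,[0,0,0],[0,0,0]],[40,[0,0,0],[0,0,0]],[40,[-30,0,0],[0,0,0]],[40,[-60,0,0],[0,0,0]],[40,[-90,0,0],[0,0,0]],[40,[-90,0,0],[0,0,0]]]' 50
python3 - <<'E'
from h import *
c=optics.read_camera("side"); print(telemetry.get_obs()["tool_pos"])
cv2.imwrite("pics/side9.png",cv2.resize(c["image"][60:200,240:380],None,fx=4,fy=4))
E
```

```text
time_s: 12.9
tool_pos: [0.5942, -0.156, 0.0132]
tool_rot: [-110.0, 90.0, -110.0]
force: [0.4, 0.3, 0.9]
grip_width: 0.0493
time_s: 13.4
tool_pos: [0.5983, -0.1565, 0.1098]
tool_rot: [-16.8, 89.4, -16.8]
force: [1.6, -0.2, -0.4]
grip_width: 0.0492
[ 0.59690644 -0.15634324  0.10701401]
```

View pics/side9.png

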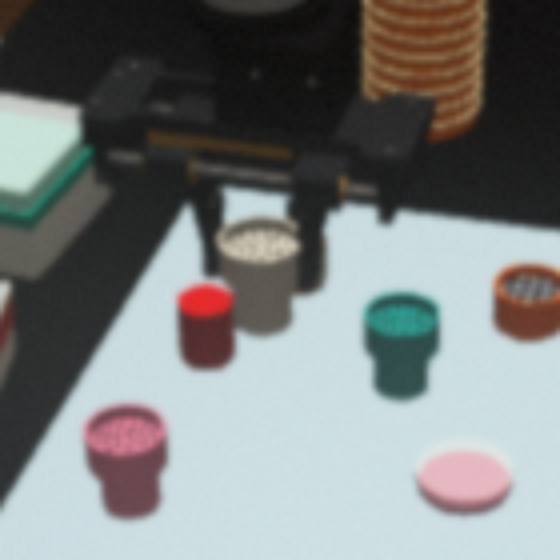

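```bash
python3 -m pendant '[[40,[0,168,-137],[0,0,0]],[40,[0,168,-137],[0,0,0]],[40,[0,168,-137],[0,0,0]],[40,[0,168,-137],[0,0,0]],[40,[0,168,-137],[0,0,0]],[40,[0,168,-137],[0,0,0]],[40,[0,168,-137],[0,0,0]],[40,[0,168,-137],[0,0,0]],[40,[0,168,-137],[0,0,0]]]' 50
cat > rimfit.py <<'E'
from plane import *
import sys
def rim(z,col="any",cam="side"):
    o=telemetry.get_obs(); t=o["tool_pos"]
    print("t",o["time_s"],"tool",(t*1000).round(1),o["tool_rot"].round(1),"F",o["force"].round(1),"w",o["grip_width"])
    c=optics.read_camera(cam); P=cloud(c)
    k=(np.hypot(P[...,0]-t[0],P[...,1]-t[1])<.04)&(abs(P[...,2]-z)<.008)
    print("z pct",np.percentile(P[k][:,2]*1000,[10,50,90]).round(1),"ext",(P[k].min(0)*1000).round(1),(P[k].max(0)*1000).round(1))
    print("gre",fit(c,"green",(.458,.012),.04,.028))
    d=c["image"]; u0=int(np.clip(sys.argv[3] if len(sys.argv)>3 else 270,0,500)); v0=int(sys.argv[4]) if len(sys.argv)>4 else 140
    cv2.imwrite(sys.argv[2],cv2.resize(d[v0:v0+140,u0:u0+140],None,fx=4,fy=4))
rim(float(sys.argv[1]))
E
python3 rimfit.py .148 pics/side10.png
```

```text
time_s: 14.2
tool_pos: [0.4577, 0.0106, 0.1029]
tool_rot: [-77.7, 90.0, -77.8]
force: [-0.5, -0.4, -0.7]
grip_width: 0.0492
t 14.2 tool [457.7  10.6 102.9] [-77.7  90.  -77.8] F [-0.5 -0.4 -0.7] w 0.04915279937208101
z pct [141.  146.5 150.3] ext [423.2 -12.2 140. ] [494.9  40.3 155.8]
gre (array([458.1,  14. ]), 26.0, array([458.2,  13.6]), array([49.9, 51.7]))
```

View pics/side10.png

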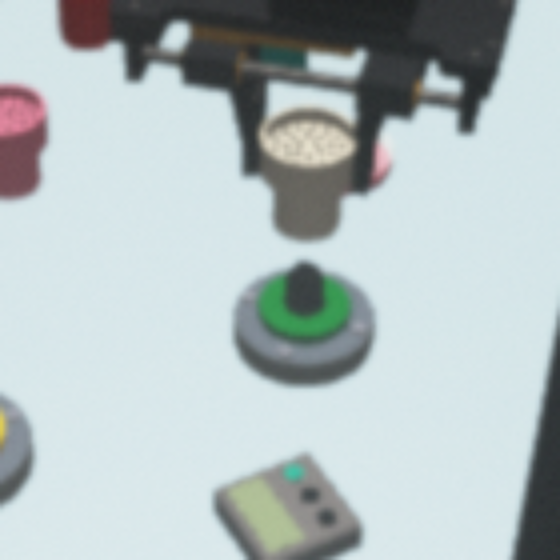

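```bash
python3 - <<'E'
from plane import *
c=optics.read_camera("side")
def pp(u,v,z):
    T=np.array(c["cam_to_world"]);d=T[:3,:3]@np.array([(u-c["cx"])/c["fx"],-(v-c["cy"])/c["fy"],-1]);s=(z-T[2,3])/d[2];return ((T[:3,3]+d*s)*1000).round(1)
print(pp(270+308/4,140+137/4,.148), pp(270+306/4,140+(275)/4,.055),pp(270+305/4,140+304/4,.028))
E
```

```text
[457.9  15.9 148. ] [455.6  19.3  55. ] [456.7  13.9  28. ]
```

```bash
python3 -m pendant '[[40,[15,0,0],[0,0,0]],[40,[30,0,0],[0,0,0]],[40,[36,0,0],[0,0,0]],[40,[42,0,0],[0,0,0]],[40,[48,0,0],[0,0,0]],[40,[51,0,0],[0,0,0]],[40,[51,0,0],[0,0,0]]]' 55; python3 rimfit.py .098 pics/side11.png
```

```text
time_s: 14.88
tool_pos: [0.4571, 0.0112, 0.0518]
tool_rot: [-137.4, 90.0, -137.4]
force: [0.2, -3.1, -1.1]
grip_width: 0.0492
t 14.8833 tool [457.1  11.2  51.8] [-137.4   90.  -137.4] F [ 0.2 -3.1 -1.1] w 0.04923469206880532
z pct [ 91.   95.4 101.3] ext [423.  -11.1  90. ] [494.5  40.6 105.8]
gre (array([458. ,  14.5]), 25.6, array([458.2,  13.8]), array([49.6, 51.7]))
```

View pics/side11.png

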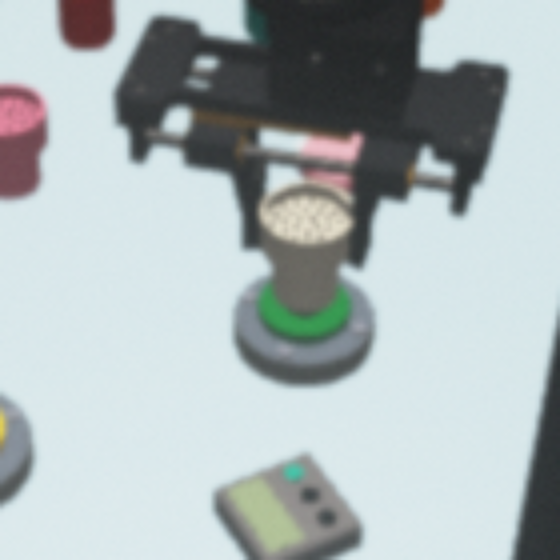

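```bash
python3 -m pendant '[[40,[3,-1,1],[0,0,0]],[40,[6,-1,1],[0,0,0]],[40,[9,-1,1],[0,0,0]],[40,[11,-1,1],[0,0,0]],[40,[13,-1,1],[0,0,0]],[40,[13,-1,1],[0,0,0]]]' 60; python3 rimfit.py .086 pics/side12.png
```

```text
time_s: 15.43
tool_pos: [0.4578, 0.0108, 0.0406]
tool_rot: [-142.6, 89.9, -142.6]
force: [-7.7, -0.8, 16.5]
grip_width: 0.0492
t 15.4333 tool [457.8  10.8  40.6] [-142.6   89.9 -142.6] F [-7.7 -0.8 16.5] w 0.04920316189283738
z pct [78.8 83.5 88.1] ext [424.1 -14.2  78. ] [494.7  41.5  93.8]
gre (array([458. ,  14.5]), 25.6, array([457.9,  14.3]), array([50.4, 51. ]))
```

```bash
python3 -m pendant '[[40,[2,0,0],[0,0,0]],[40,[3,0,0],[0,0,0]],[40,[3,0,0],[0,0,0]]]' 60; python3 -m pendant '[[49,[-4,0,0],[0,0,0]],[75,[-4,0,0],[0,0,0]],[75,[-4,0,0],[0,0,0]],[75,[-4,0,0],[0,0,0]],[75,[-4,0,0],[0,0,0]],[75,[-4,0,0],[0,0,0]],[87,[-25,0,0],[0,0,0]],[87,[-65,0,0],[0,0,0]],[87,[-105,0,0],[0,0,0]],[87,[-105,0,0],[0,0,0]]]' 40; python3 rimfit.py .086 pics/side13.png
```

```text
time_s: 15.73
tool_pos: [0.458, 0.0108, 0.0402]
tool_rot: [-132.5, 89.8, -132.5]
force: [-17.3, -1.8, 40.1]
grip_width: 0.0493
time_s: 16.57
tool_pos: [0.4634, 0.0114, 0.1483]
tool_rot: [-7.1, 89.3, -7.0]
force: [1.5, 0.6, 0.5]
grip_width: 0.0859
t 16.5667 tool [463.4  11.4 148.3] [-7.1 89.3 -7. ] F [1.5 0.6 0.5] w 0.08588023619717614
z pct [78.7 83.8 87.3] ext [433.8 -11.4  78. ] [483.3  40.8  89.4]
gre (array([457.7,  14.4]), 25.3, array([458.,  14.]), array([49.4, 50.6]))
```

View pics/side13.png

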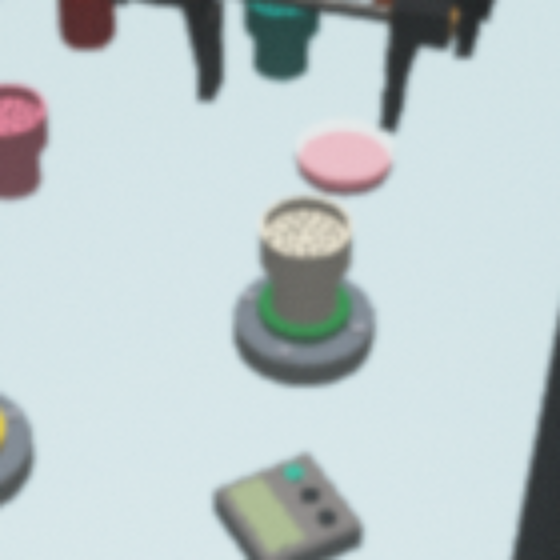

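```bash
python3 -m pendant '[[87,[0,301,-2],[0,0,0]],[87,[0,301,-2],[0,0,0]],[87,[0,301,-2],[0,0,0]],[87,[0,301,-2],[0,0,0]],[87,[0,301,-2],[0,0,0]],[87,[30,301,-2],[0,0,0]],[87,[60,301,-2],[0,0,0]],[87,[90,301,-2],[0,0,0]],[87,[90,301,-2],[0,0,0]],[87,[90,301,-2],[0,0,0]]]' 30; python3 tips.py; python3 rimfit.py .038 pics/side14.png 240 250
```

```text
time_s: 17.45
tool_pos: [0.4523, 0.3119, 0.047]
tool_rot: [-166.1, 89.5, -165.9]
force: [-0.4, -0.9, -0.9]
grip_width: 0.0872
17.45 tool [452.3 311.9  47. ] cmd w 0.08716736882746737 F [-0.4 -0.9 -0.9]
 comp [275 299  13  17 142] min [496.8 304.3  64. ] max [510.7 327.  106.5] med [499.4 322.4  84.9]
 comp [295 313  28  33 765] min [431.9 288.8  12. ] max [482.3 340.3  42.1] med [456.3 316.8  29.9]
 comp [333 315   8  13  77] min [399.6 305.4  65.3] max [410.3 325.1 100.2] med [404.6 322.7  79.9]
t 17.5 tool [454.4 311.4  49.3] [-162.2   89.7 -162.1] F [-0.1  0.2  0.7] w 0.08691615193373511
z pct [30.3 33.4 39.1] ext [431.9 288.8  30. ] [482.3 340.   41.9]
gre (array([457.7,  15.4]), 26.0, array([458. ,  14.8]), array([50.3, 53.1]))Traceback (most recent call last):
  File "rimfit.py", line 12, in <module>
    rim(float(sys.argv[1]))
    ~~~^^^^^^^^^^^^^^^^^^^^
  File "rimfit.py", line 10, in rim
    d=c["image"]; u0=int(np.clip(sys.argv[3] if len(sys.argv)>3 else 270,0,500)); v0=int(sys.argv[4]) if len(sys.argv)>4 else 140
                         ~~~~~~~^^^^^^^^^^^^^^^^^^^^^^^^^^^^^^^^^^^^^^^^^^^^^^^
    return _wrapfunc(a, 'clip', a_min, a_max, out=out, **kwargs)
    return _wrapit(obj, method, *args, **kwds)
    result = getattr(arr, method)(*args, **kwds)
    return um.clip(a, min, max, out=out, **kwargs)
           ~~~~~~~^^^^^^^^^^^^^^^^^^^^^^^^^^^^^^^^
numpy._core._exceptions._UFuncNoLoopError: ufunc 'clip' did not contain a loop with signature matching types (dtype('<U3'), dtype('int64'), dtype('int64')) -> None
```

```bash
sed -i 's/int(np.clip(sys.argv\[3\] if len(sys.argv)>3 else 270,0,500))/int(sys.argv[3]) if len(sys.argv)>3 else 270/' rimfit.py
python3 -m pendant '[[87,[25,1,0],[0,0,0]],[87,[40,1,0],[0,0,0]],[87,[49,1,0],[0,0,0]],[87,[52,1,0],[0,0,0]],[87,[52,1,0],[0,0,0]]]' 30; python3 tips.py; python3 rimfit.py .038 pics/side14.png 240 250
```

```text
time_s: 17.97
tool_pos: [0.4564, 0.3121, -0.0008]
tool_rot: [-106.4, 90.0, -106.5]
force: [-0.3, -0.6, 1.2]
grip_width: 0.0869
17.9667 tool [456.4 312.1  -0.8] cmd w 0.08694036455416033 F [-0.3 -0.6  1.2]
 comp [303 313  18   6  53] min [440.9 288.6  29.2] max [472.2 296.   41.4] med [458.2 291.5  37.2]
 comp [275 316  13  15 117] min [500.5 302.2  16.2] max [514.1 325.6  58.8] med [503.5 322.7  38.2]
 comp [295 319  28  27 590] min [431.9 300.4  12. ] max [482.9 340.2  41.3] med [455.2 322.9  29.5]
 comp [331 332   7  11  58] min [404.2 309.1  17.2] max [413.8 325.5  49.7] med [408.6 323.4  32. ]
t 18.0167 tool [ 4.567e+02  3.127e+02 -2.000e-01] [-3.3 90.  -3.3] F [-0.9  0.1  0.5] w 0.08699959479261421
z pct [30.3 34.2 39.3] ext [431.9 288.5  30. ] [481.8 340.1  41.9]
gre (array([457.8,  15.3]), 25.9, array([458. ,  14.6]), array([50. , 53.2]))
```

View pics/side14.png

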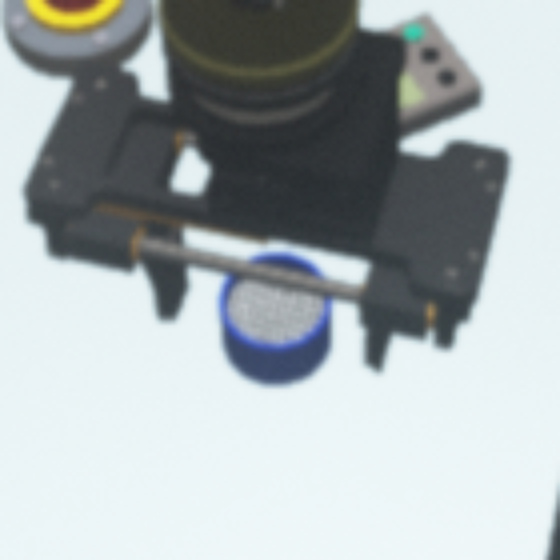

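```bash
python3 -m pendant '[[70,[1,0,0],[0,0,0]],[45,[1,0,0],[0,0,0]],[45,[1,0,0],[0,0,0]],[45,[1,0,0],[0,0,0]],[45,[1,0,0],[0,0,0]],[45,[1,0,0],[0,0,0]],[45,[1,0,0],[0,0,0]],[45,[1,0,0],[0,0,0]],[45,[1,0,0],[0,0,0]],[45,[1,0,0],[0,0,0]]]' 25; python3 -m pendant '[[45,[0,0,0],[0,0,0]],[45,[-20,0,0],[0,0,0]],[45,[-60,0,0],[0,0,0]],[45,[-100,0,0],[0,0,0]],[45,[-115,0,0],[0,0,0]],[45,[-115,-100,1],[0,0,0]],[45,[-115,-100,1],[0,0,0]],[45,[-115,-200,1],[0,0,0]],[45,[-115,-200,1],[0,0,0]],[45,[-115,-260,1],[0,0,0]]]' 25;  python3 rimfit.py .153 pics/side15.png 240 150
```

```text
time_s: 18.9
tool_pos: [0.4562, 0.313, -0.0018]
tool_rot: [-91.5, 90.0, -91.5]
force: [-0.1, 0.2, 0.2]
grip_width: 0.0498
time_s: 19.73
tool_pos: [0.4567, 0.1028, 0.1133]
tool_rot: [-44.3, 89.9, -44.3]
force: [0.6, -0.8, -1.1]
grip_width: 0.0496
t 19.7333 tool [456.7 102.8 113.3] [-44.3  89.9 -44.3] F [ 0.6 -0.8 -1.1] w 0.04955133410333184
z pct [145.4 150.1 155.4] ext [423.9  78.3 145. ] [493.1 130.2 160.2]
gre (array([455.3,  16.7]), 25.2, array([454.5,  17.3]), array([41.3, 49.1]))
```

View pics/side15.png

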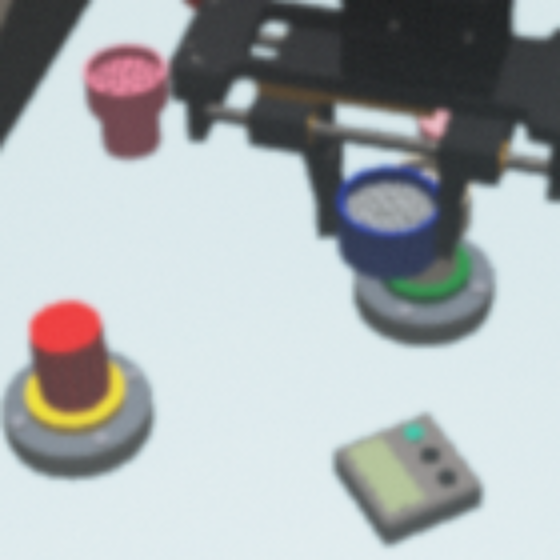

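```bash
python3 -m pendant '[[45,[0,-30,0],[0,0,0]],[45,[0,-41,1],[0,0,0]],[45,[0,-41,1],[0,0,0]],[45,[0,-41,1],[0,0,0]],[45,[0,-41,1],[0,0,0]]]' 25;  python3 rimfit.py .153 pics/side16.png 270 130
```

```text
time_s: 20.2
tool_pos: [0.4581, 0.0653, 0.1133]
tool_rot: [86.6, 90.0, 86.7]
force: [0.3, 0.7, -0.0]
grip_width: 0.0495
t 20.2 tool [458.1  65.3 113.3] [86.6 90.  86.7] F [ 0.3  0.7 -0. ] w 0.04952377139953934
z pct [145.4 150.1 155.5] ext [424.2  39.1 145. ] [494.7  93.1 160.8]
gre (array([458. ,  14.3]), 25.5, array([458.2,  13.8]), array([49.7, 51.4]))
```

View pics/side16.png

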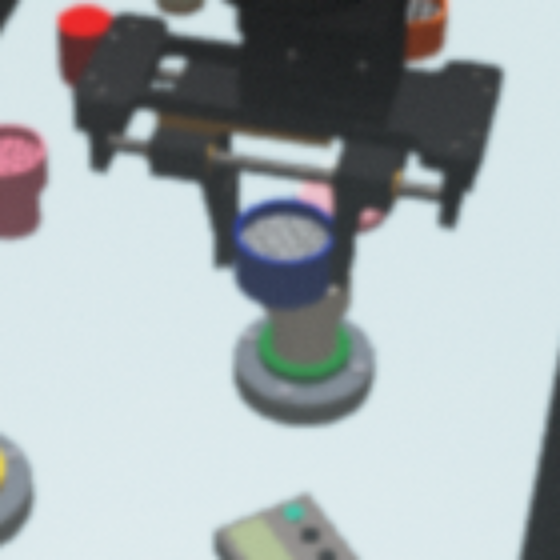

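```bash
python3 -m pendant '[[45,[0,-30,0],[0,0,0]],[45,[0,-53,0],[0,0,0]],[45,[0,-53,0],[0,0,0]],[45,[0,-53,0],[0,0,0]],[45,[0,-53,0],[0,0,0]]]' 25;  python3 rimfit.py .153 pics/side17.png 270 130
```

```text
time_s: 20.67
tool_pos: [0.4582, 0.0124, 0.1132]
tool_rot: [89.6, 90.0, 89.7]
force: [-0.7, 0.0, -0.5]
grip_width: 0.0498
t 20.6667 tool [458.2  12.4 113.2] [89.6 90.  89.7] F [-0.7  0.  -0.5] w 0.049788646292849716
z pct [145.5 150.3 154.9] ext [425.  -12.5 145. ] [494.3  43.5 160.8]
gre (array([458. ,  14.3]), 25.5, array([458.2,  13.8]), array([49.7, 51.3]))
```

View pics/side17.png

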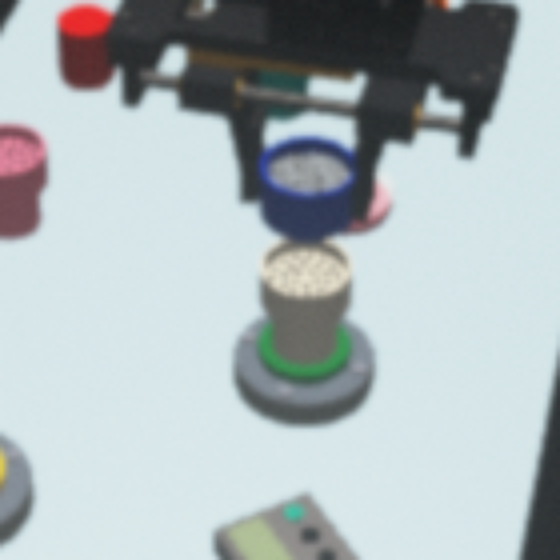

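```bash
python3 -m pendant '[[45,[12,0,0],[0,0,0]],[45,[22,0,0],[0,0,0]],[45,[28,0,0],[0,0,0]],[45,[32,0,0],[0,0,0]],[45,[35,0,0],[0,0,0]],[45,[37,0,0],[0,0,0]],[45,[38,0,0],[0,0,0]],[45,[38,0,0],[0,0,0]]]' 25;  python3 rimfit.py .116 pics/side18.png 270 130
```

```text
time_s: 21.38
tool_pos: [0.4579, 0.0108, 0.0759]
tool_rot: [-163.8, 89.9, -163.8]
force: [-3.8, -0.2, 5.2]
grip_width: 0.0495
t 21.3833 tool [457.9  10.8  75.9] [-163.8   89.9 -163.8] F [-3.8 -0.2  5.2] w 0.049520221188610374
z pct [108.5 113.  118. ] ext [425.5 -13.3 108. ] [494.   38.7 123.9]
gre (array([457.6,  14.8]), 25.5, array([458.,  14.]), array([49.3, 51.4]))
```

View pics/side18.png

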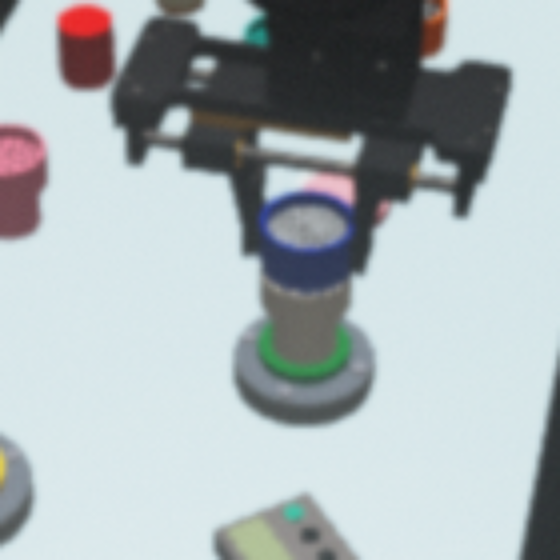

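```bash
python3 -m pendant '[[45,[1,0,0],[0,0,0]],[45,[1,0,0],[0,0,0]],[49,[0,0,0],[0,0,0]],[75,[0,0,0],[0,0,0]],[75,[0,0,0],[0,0,0]],[75,[0,0,0],[0,0,0]],[75,[0,0,0],[0,0,0]],[87,[-30,0,0],[0,0,0]],[87,[-70,0,0],[0,0,0]],[87,[-85,0,0],[0,0,0]]]' 25;  python3 rimfit.py .116 pics/side19.png 270 130
```

```text
time_s: 22.27
tool_pos: [0.4603, 0.011, 0.1642]
tool_rot: [-5.9, 89.7, -5.9]
force: [2.4, -0.0, 1.1]
grip_width: 0.0842
t 22.2667 tool [460.3  11.  164.2] [-5.9 89.7 -5.9] F [ 2.4 -0.   1.1] w 0.08422646839703235
z pct [108.5 112.1 116.4] ext [434.6 -13.1 108. ] [484.1  40.2 118.6]
gre (array([457.7,  14.4]), 25.3, array([458.,  14.]), array([49.4, 50.6]))
```

View pics/side19.png

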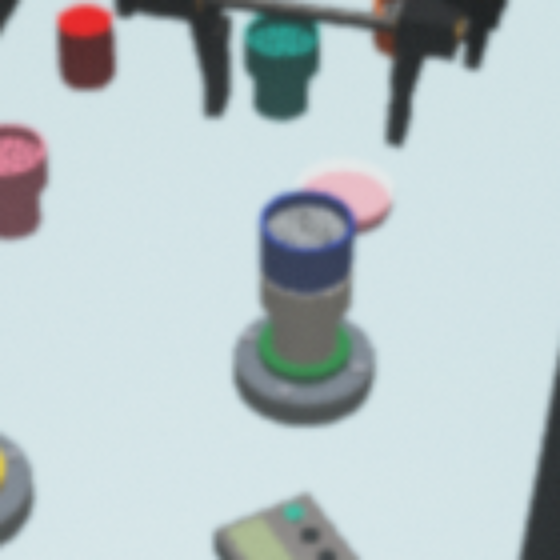

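```bash
python3 -m pendant '[[87,[0,-333,3],[0,0,0]],[87,[0,-333,3],[0,0,0]],[87,[0,-333,3],[0,0,0]],[87,[0,-333,3],[0,0,0]],[87,[0,-333,3],[0,0,0]],[87,[0,-333,3],[0,0,0]],[87,[0,-333,3],[0,0,0]],[87,[20,-333,3],[0,0,0]],[87,[60,-333,3],[0,0,0]],[87,[100,-333,3],[0,0,0]]]' 25; python3 -m pendant '[[87,[0,0,0],[0,0,0]],[87,[0,0,0],[0,0,0]]]'; python3 tips.py; python3 rimfit.py .038 pics/side20.png 310 50
```

```text
time_s: 23.15
tool_pos: [0.4611, -0.3272, 0.0596]
tool_rot: [-49.1, 89.8, -49.4]
force: [-0.1, 0.0, -0.5]
grip_width: 0.0872
time_s: 23.32
tool_pos: [0.4594, -0.3208, 0.0582]
tool_rot: [136.8, 89.7, 136.8]
force: [0.9, -0.3, -0.6]
grip_width: 0.087
23.3167 tool [ 459.4 -320.8   58.2] cmd w 0.08699585770275768 F [ 0.9 -0.3 -0.6]
 comp [352 103   7  16  70] min [ 504.2 -330.4   75.1] max [ 517.6 -302.9  118. ] med [ 507.4 -310.5  101. ]
 comp [389 109   7  15  58] min [ 405.1 -327.4   75.4] max [ 418.  -305.3  116.3] med [ 412.  -310.    96.9]
 comp [363 126  19  19 298] min [ 436.3 -347.2   12.2] max [ 485.6 -289.4   42. ] med [ 461.1 -313.    29.9]
t 23.3667 tool [ 461.6 -321.7   60.8] [101.9  90.  102. ] F [0.6 0.7 1.4] w 0.08714695436663433
z pct [30.7 34.4 38.8] ext [ 436.7 -348.4   30. ] [ 486.7 -291.8   40.9]
gre (array([457.7,  14.4]), 25.3, array([458.,  14.]), array([49.4, 50.6]))
```

View pics/side20.png

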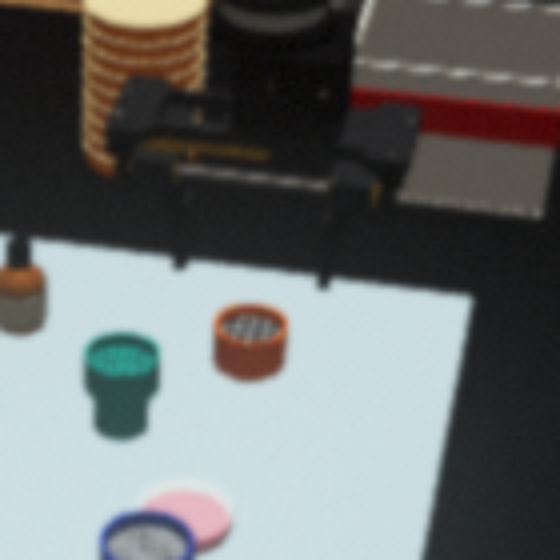

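```bash
python3 -m pendant '[[87,[25,0,0],[0,0,0]],[87,[45,0,0],[0,0,0]],[87,[57,0,0],[0,0,0]],[87,[62,0,0],[0,0,0]],[87,[62,0,0],[0,0,0]]]' 25; python3 tips.py; python3 rimfit.py .038 pics/side21.png 310 50
```

```text
time_s: 23.83
tool_pos: [0.4617, -0.3223, -0.0011]
tool_rot: [-47.1, 90.0, -47.1]
force: [-0.7, 0.6, 0.0]
grip_width: 0.0869
23.8333 tool [ 461.7 -322.3   -1.1] cmd w 0.08694827654017302 F [-0.7  0.6  0. ]
 comp [351 123   6  14  67] min [ 506.4 -327.8   16.6] max [ 518.9 -307.1   57.6] med [ 510.6 -311.4   40.7]
 comp [363 126  19  19 301] min [ 436.3 -346.9   12.1] max [ 486.1 -290.4   41.8] med [ 461.1 -312.2   29.9]
 comp [387 128   6  15  55] min [ 407.2 -332.7   17.2] max [ 419.4 -304.7   58.6] med [ 414.1 -311.3   38.7]
t 23.8833 tool [ 462.1 -322.7   -0.5] [-41.   89.9 -41. ] F [-0.3  1.  -0.7] w 0.08701916367188542
z pct [30.6 34.1 39.2] ext [ 436.6 -348.9   30. ] [ 486.1 -292.1   42.1]
gre (array([457.7,  14.4]), 25.3, array([458.,  14.]), array([49.4, 50.6]))
```

View pics/side21.png

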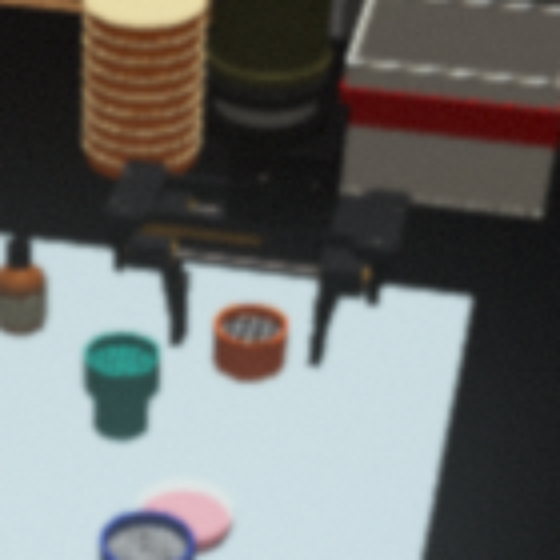

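```bash
python3 -m pendant '[[70,[0,1,-1],[0,0,0]],[45,[0,1,-1],[0,0,0]],[45,[0,1,-1],[0,0,0]],[45,[0,1,-1],[0,0,0]],[45,[0,1,-1],[0,0,0]],[45,[0,1,-1],[0,0,0]],[45,[0,1,-1],[0,0,0]],[45,[0,1,-1],[0,0,0]],[45,[0,1,-1],[0,0,0]],[45,[0,1,-1],[0,0,0]]]' 25; python3 -m pendant '[[45,[0,0,0],[0,0,0]],[45,[-20,0,0],[0,0,0]],[45,[-60,0,0],[0,0,0]],[45,[-100,0,0],[0,0,0]],[45,[-138,0,0],[0,0,0]],[45,[-138,0,0],[0,0,0]],[45,[-138,0,0],[0,0,0]]]' 25;  python3 rimfit.py .176 pics/side22.png 310 20
```

```text
time_s: 24.77
tool_pos: [0.4601, -0.3213, -0.0018]
tool_rot: [177.3, 90.0, 177.3]
force: [0.0, -0.3, 1.3]
grip_width: 0.0497
time_s: 25.35
tool_pos: [0.4617, -0.3224, 0.1389]
tool_rot: [-42.5, 89.7, -42.5]
force: [-0.4, 0.2, -0.9]
grip_width: 0.0498
t 25.35 tool [ 461.7 -322.4  138.9] [-42.5  89.7 -42.5] F [-0.4  0.2 -0.9] w 0.04976044477352973
z pct [169.4 173.9 179.6] ext [ 428.9 -350.7  168.1] [ 497.3 -292.5  183.8]
gre (array([457.7,  14.4]), 25.3, array([458.,  14.]), array([49.4, 50.6]))
```

View pics/side22.png

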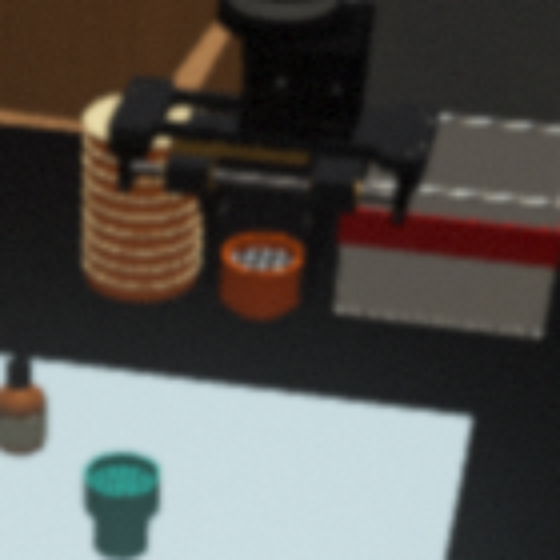

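```bash
python3 -m pendant '[[45,[0,333,-3],[0,0,0]],[45,[0,333,-3],[0,0,0]],[45,[0,333,-3],[0,0,0]],[45,[0,333,-3],[0,0,0]],[45,[0,333,-3],[0,0,0]],[45,[0,333,-3],[0,0,0]],[45,[0,333,-3],[0,0,0]],[45,[0,333,-3],[0,0,0]],[45,[0,333,-3],[0,0,0]],[45,[0,333,-3],[0,0,0]]]' 25; python3 -m pendant '[[45,[0,0,0],[0,0,0]],[45,[0,0,0],[0,0,0]],[45,[0,0,0],[0,0,0]]]';  python3 rimfit.py .176 pics/side23.png 270 110
```

```text
time_s: 26.23
tool_pos: [0.4556, 0.0141, 0.1346]
tool_rot: [175.3, 89.8, 175.7]
force: [-0.3, -0.7, -1.3]
grip_width: 0.0493
time_s: 26.48
tool_pos: [0.4567, 0.0101, 0.1355]
tool_rot: [167.7, 89.9, 167.5]
force: [0.0, -0.2, 0.1]
grip_width: 0.0494
t 26.4833 tool [456.7  10.1 135.5] [167.7  89.9 167.5] F [ 0.  -0.2  0.1] w 0.049388683538000425
z pct [169.  173.7 177.8] ext [424.  -14.4 168. ] [492.5  36.8 183.9]
gre (array([457.7,  14.5]), 25.3, array([457.8,  14.2]), array([49.9, 50.2]))
```

View pics/side23.png

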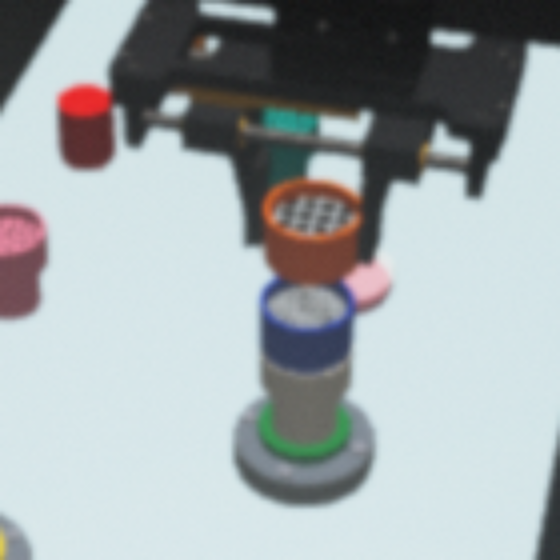

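```bash
python3 -m pendant '[[45,[0,0.5,1],[0,0,0]],[45,[10,0.5,1],[0,0,0]],[45,[18,0.5,1],[0,0,0]],[45,[23,0.5,1],[0,0,0]],[45,[26,0.5,1],[0,0,0]],[45,[28,0.5,1],[0,0,0]],[45,[30,0.5,1],[0,0,0]],[45,[30,0.5,1],[0,0,0]]]' 25;  python3 rimfit.py .146 pics/side24.png 270 110
```

```text
time_s: 27.2
tool_pos: [0.4582, 0.0123, 0.1061]
tool_rot: [141.6, 90.0, 141.6]
force: [0.0, 0.1, -0.8]
grip_width: 0.0499
t 27.2 tool [458.2  12.3 106.1] [141.6  90.  141.6] F [ 0.   0.1 -0.8] w 0.04986511574362603
z pct [138.6 143.  148. ] ext [425.1 -12.5 138. ] [494.3  39.3 153.9]
gre (array([457.6,  14.8]), 25.5, array([458.,  14.]), array([49.2, 51.6]))
```

View pics/side24.png

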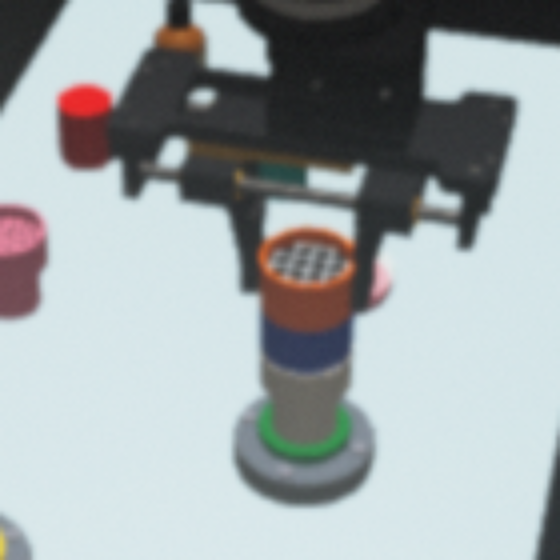

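```bash
python3 -m pendant '[[45,[1,0,0],[0,0,0]],[45,[2,0,0],[0,0,0]],[45,[2,0,0],[0,0,0]]]' 25;  python3 rimfit.py .146 pics/side25.png 270 110
```

```text
time_s: 27.5
tool_pos: [0.4588, 0.0122, 0.1057]
tool_rot: [-42.4, 89.9, -42.4]
force: [-2.3, 0.3, 8.9]
grip_width: 0.0496
t 27.5 tool [458.8  12.2 105.7] [-42.4  89.9 -42.4] F [-2.3  0.3  8.9] w 0.04957426891991181
z pct [138.7 143.6 148.1] ext [425.1 -11.9 138. ] [496.6  40.4 154. ]
gre (array([458. ,  14.5]), 25.6, array([458.2,  13.9]), array([49.5, 51.7]))
```

It's seated, at 9 N with no further travel. Releasing and retreating now.

```bash
python3 -m pendant '[[49,[-1,0,0],[0,0,0]],[75,[-1,0,0],[0,0,0]],[75,[-1,0,0],[0,0,0]],[75,[-1,0,0],[0,0,0]],[75,[-1,0,0],[0,0,0]],[75,[-1,0,0],[0,0,0]],[87,[-30,0,0],[0,0,0]],[87,[-70,0,0],[0,0,0]],[87,[-100,0,0],[0,0,0]],[87,[-100,0,0],[0,0,0]]]' 25;  python3 -m pendant '[[87,[0,-180,0],[0,0,0]],[87,[0,-180,0],[0,0,0]],[87,[0,-180,0],[0,0,0]],[87,[0,-180,0],[0,0,0]],[87,[0,-180,0],[0,0,0]],[87,[0,-180,0],[0,0,0]],[87,[0,-180,0],[0,0,0]],[87,[0,-180,0],[0,0,0]]]'
python3 rimfit.py .146 pics/side26.png 270 110
python3 - <<'E'
from plane import *
for n in("side","top"):
    c=optics.read_camera(n); P=cloud(c); cv2.imwrite(f"pics/{n}27.png",c["image"])
    for nm,ce,z in (("coarse",(.458,.0125),.146),("cap",(.6135,.1515),.074)):
        k=(np.hypot(P[...,0]-ce[0],P[...,1]-ce[1])<.035)&(abs(P[...,2]-z)<.004); q=P[k]*1000
        print(n,nm,k.sum(),np.percentile(q[:,2],[10,50,90]).round(1), fit(c,"any",ce,.035,z,.004))
        # tilt
        A=np.c_[q[:,:2],np.ones(len(q))]; print("  slope",np.linalg.lstsq(A,q[:,2],rcond=None)[0][:2].round(3))
E
```

```text
time_s: 28.38
tool_pos: [0.462, 0.0124, 0.2102]
tool_rot: [-10.3, 89.4, -10.3]
force: [1.5, -0.3, -0.8]
grip_width: 0.0856
time_s: 29.05
tool_pos: [0.4584, -0.1659, 0.2039]
tool_rot: [108.1, 89.9, 108.2]
force: [0.8, 0.4, -0.8]
grip_width: 0.0868
t 29.05 tool [ 458.4 -165.9  203.9] [108.1  89.9 108.2] F [ 0.8  0.4 -0.8] w 0.08677433375394905
side coarse 125 [142.9 145.2 147.3] (array([458.6,  15.1]), 27.5, array([459.6,  15.2]), array([50.5, 55.1]))
  slope [ 0.001 -0.004]
side cap 212 [72.2 74.4 76.1] (array([613.7, 154. ]), 21.1, array([613.6, 153.7]), array([38.1, 41. ]))
  slope [-0.015 -0.028]
top coarse 123 [144.1 145.8 147.4] (array([459.8,  10.2]), 25.2, array([459.7,  10.2]), array([49.9, 50. ]))
  slope [-0.008 -0.   ]
top cap 235 [72.6 74.4 76.3] (array([614.1, 148.4]), 18.9, array([613.9, 148.7]), array([36.5, 37.6]))
  slope [-0.039  0.026]Traceback (most recent call last):
  File "rimfit.py", line 12, in <module>
    rim(float(sys.argv[1]))
    ~~~^^^^^^^^^^^^^^^^^^^^
  File "rimfit.py", line 8, in rim
    print("z pct",np.percentile(P[k][:,2]*1000,[10,50,90]).round(1),"ext",(P[k].min(0)*1000).round(1),(P[k].max(0)*1000).round(1))
                  ~~~~~~~~~~~~~^^^^^^^^^^^^^^^^^^^^^^^^^^^
    return _quantile_unchecked(
        a, q, axis, out, overwrite_input, method, keepdims, weights)
    return _ureduce(a,
                    func=_quantile_ureduce_func,
    ...<5 lines>...
                    overwrite_input=overwrite_input,
                    method=method)
    r = func(a, **kwargs)
    result = _quantile(arr,
                       quantiles=q,
    ...<2 lines>...
                       out=out,
                       weights=wgt)
    slices_having_nans = np.isnan(arr[-1, ...])
                                  ~~~^^^^^^^^^
IndexError: index -1 is out of bounds for axis 0 with size 0
```

View pics/side27.png

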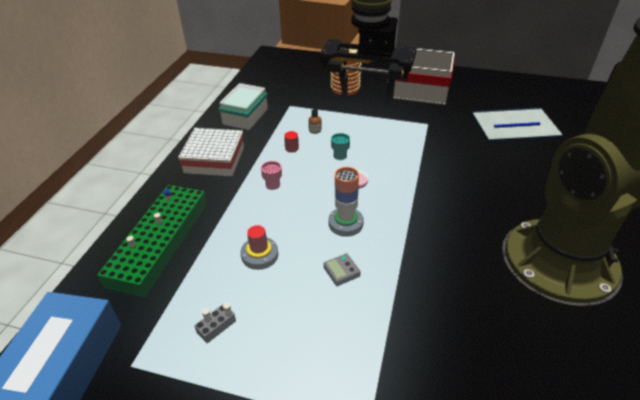

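View pics/top27.png

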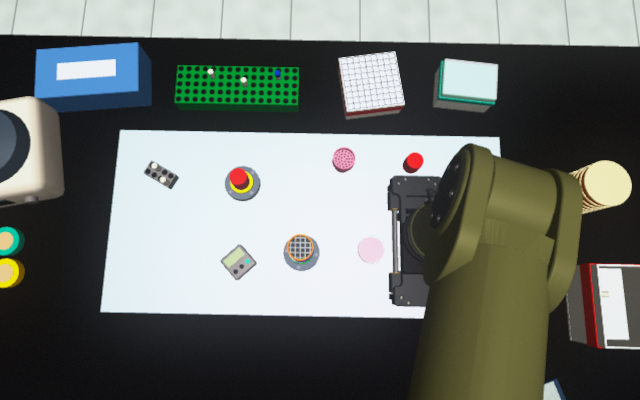

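```bash
python3 -c "
from cell import env
print(env.sign_off())"
```

```text
the job is handed in; nothing more can be done
None
```

The job is done and handed in at about 29 s. The red cap (the one farthest left) is pressed onto the yellow-collared spigot and the white head onto the green one. The blue strainer is nested in the head and the orange one on top of it.

**Last checks:**
- **Cap:** its top measured 74.4 mm, where fully home is 74. It is centred on the spigot axis within about 1 mm. The push stopped at about 27 N with no more travel.
- **Stack:** the orange rim measured 145–146 mm, where fully home is 146, and it is level. It is centred on the green collar within about 2 mm. The head stopped at about 40 N and the strainers at about 5–9 N.
- **Bystanders:** in the final pictures the dish, bottle, timer and vial rack look where they were at the start, and the gripper is clear of everything. I checked this by eye only.

**What disagreed:**
- **Tool height:** it reads about 34 mm lower than the cameras show. Going down without touching anything showed the cameras were right, so I set heights from them.
- **Cameras:** they differ from each other by 3–5 mm in y, so I aimed for the average.
- **Cap tilt:** the depth data gave slopes of up to 0.05 rad, inside the limit of 0.07. The two cameras disagree on the direction, so I take it as noise.
- **Script error:** one final check script crashed because it looked for the rim under the gripper after it had moved away. A separate measurement then gave the stack figures above.

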